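# Seat the taper plugs and close the valve case

## Robot

A 6-joint arm with a two-finger parallel gripper is mounted at the origin on a cart in front of the work surface, level with it; the furniture and walls round the work are solid. World frame = base frame: x ahead of the robot, y to its left, z up, the work surface at z = 0. Lengths are in m, angles in rad, forces in N, time in s.
With the tool pointing down it reaches from about 0.325 to 0.925 m from the base axis. Payload 3.1 kg.
Tool frame: the origin (TCP) lies at the very end of the fingers, on their centre line; the grasp point (between the pads) lies 19 mm behind it; x points along the fingers, y is the direction in which the jaws open and shut, and the axes are right-handed (so a half turn about x gives the same grasp; the last joint's range is limited). The gripper opens to 85 mm and grips with 20 to 120 N. Pads are 22 mm wide; open, the fingers measure 114 mm over their backs; the gripper's body (76 mm by 85 mm) begins 54 mm behind the grasp point. The pads swing forward as they close: fully open they stand 13 mm farther back than shut.
Start: joints at [1.089, 0.217, 1.613, -0, 1.311, -0.112], TCP at [0.226, 0.583, 0.231] pointing down, gripper open.
Joint ranges: [-2.75, 2.75], [-0.78, 2.1], [0.31, 2.55], [-1.13, 4.27], [0.13, 2.63], [-2.58, 2.58]. Speed limits (rad/s): [2.79, 2.79, 3.14, 3.14, 3.14, 3.14].

## Interface

Orientations are given as a rotation vector (axis times angle).
In Python, from bench import telemetry, capture, calibration, env, recognise gives the robot as it stands.
- The arm moves only by the tool drive_tool, never from a script. Its argument "rows" is a list of rows, each a list of 2 entries, a list of its own where there are three numbers: the shift along the world's x, y, z in m, then the turn about the world's z in rad. In form: [[[dx, dy, dz], twist], ...]. A call has 1 to 20 rows; each row shifts and turns the commanded pose from where the row before left it; what a row does not reach is not made up. A row lasts 1/10 s, in which the tool goes at most 50 mm and 8.59 degrees, less where a joint would pass 70% of its speed; a pose out of reach is approached as far as the arm can. A call is refused whole if a number of a shift passes 0.05 or a number of a turn 0.15, either way. A call with a gripper value outside its range is refused whole. "claw" is the gripper's target within -1 to 1 (shut at 1, half-way at 0, fully open at -1), set as the call begins (left out, the last holds). The fingers move at their own pace and stop on an object; the grip force is fixed at half the most. Time passes only in rows, so rows that do not move let the fingers close. It gives the time, the measured TCP pose, the force and the opening at its end, in the units of the state.
- telemetry.observe(): the state, without advancing time (a new reading comes with each control period).
- capture(name): name is "scene" or "top" or "wrist"; returns the picture (420x560x3 uint8, red, green, blue); there is no depth.
- calibration(name): a dict with "fx", "fy", "cx", "cy" (pixels), "dist" ([k1, k2, p1, p2, k3] as OpenCV has them; the pictures are not rectified), "T" (4x4, takes a point from camera to world coordinates); the wrist camera has in their place "hand_eye" (4x4, takes a point from camera to tool coordinates, whose origin is the TCP and whose axes are the tool frame's). Camera axes: x right, y down, z forward; pixel columns grow to the right and rows downward; lengths in m; the calibration is good to about 2 mm. A picture is of the moment at which its call begins: read the wrist's pose just before it. calibration takes no time and is no camera call.
- env.hand_in(): hands the job in, once; it reports no verdict.
Trained networks look in the newest picture that a camera, given by its name, has taken for a name from the list of things; names that differ only in an ending like _2 or _b are one class to them, and where a whole thing is asked for, a point or a joint stands for the part that bears it (a point fixed in the world has none). Each returns a list of dicts, best first, with "p" (0 to 1); they miss things now and then, are a little off and sometimes report something else, mostly with a low value. They report only what shows in the picture. A call takes as long as a camera call. They do not tell look-alikes from the thing itself.
- recognise(camera, name): "position" ([x, y, z] in m, in world coordinates, good to about 4 mm: the middle of the surface that is visible of it).
The state is a dict: "clock": time; "q": joint angles; "dq": joint speeds; "joint_efforts": joint torques, N m; "ee_pos": TCP position; "ee_rot": TCP orientation; "ft_force": force on the tool from outside, world axes, zero at the start; "wrist_torque": the same for the moment, N m; "width": opening from 0.0 (shut) to 1.0 (fully open).
Only numpy, scipy, OpenCV 4.12 (cv2) and the standard library are available. Lean on these libraries where they do the work, as an engineer would, in place of code of your own. Each camera call takes 0.05 s, during which the arm holds its last target.

## Task

Seat each taper plug that is there fully home in the cup of its own size in the grey case; once all are seated and let go, check that none has wedged by rocking each in turn in its cup, largest first, about ten degrees to one side, and let it settle fully home again. Then swing the lid down onto its gasket and turn the T-handle clockwise all the way so that it draws the lid tight; leave the other things on the bench where they are.

Things in the scene. Friction and masses are not known exactly. Their poses are not given: they have to be found in the camera images.
- plug_60: the largest taper plug: a bright steel cone that narrows downward, 60 mm across at its top and 33 mm at its flat foot, 25.5 mm tall, with a plain round dark steel stem 14 mm in diameter and 31 mm tall on top to hold it by (56.5 mm tall in all). Origin: centre of the foot; z runs up the stem. It starts standing on its foot on the bench. May be absent
- plug_51: the second largest taper plug: a bright steel cone that narrows downward, 51 mm across at its top and 27 mm at its flat foot, 23 mm tall, with a plain round dark steel stem 14 mm in diameter and 31 mm tall on top to hold it by (54 mm tall in all). Origin: centre of the foot; z runs up the stem. It starts standing on its foot on the bench. May be absent
- plug_43: the third largest taper plug: a bright steel cone that narrows downward, 43 mm across at its top and 25 mm at its flat foot, 20 mm tall, with a plain round dark steel stem 14 mm in diameter and 31 mm tall on top to hold it by (51 mm tall in all). Origin: centre of the foot; z runs up the stem. It starts standing on its foot on the bench. May be absent
- plug_35: the smallest taper plug: a bright steel cone that narrows downward, 35 mm across at its top and 21.5 mm at its flat foot, 17 mm tall, with a plain round dark steel stem 14 mm in diameter and 31 mm tall on top to hold it by (48 mm tall in all). Origin: centre of the foot; z runs up the stem. It starts standing on its foot on the bench. May be absent
- cup_60: the tapered cup of the largest plug, fixed on the floor of the case: a round steel funnel 29.5 mm tall, 69 mm across outside at the rim, whose bore matches the plug. Origin: centre of its underside (5 mm above the bench), z up. With its plug fully home the plug's foot is 7 to 8 mm above this origin and the plug's top face stands 3 to 4 mm above the cup's rim
- cup_51: the tapered cup of the second largest plug, fixed on the floor of the case: a round steel funnel 27 mm tall, 60 mm across outside at the rim, whose bore matches the plug. Origin: centre of its underside (5 mm above the bench), z up. With its plug fully home the plug's foot is 7 to 8 mm above this origin and the plug's top face stands 3 to 4 mm above the cup's rim
- cup_43: the tapered cup of the third largest plug, fixed on the floor of the case: a round steel funnel 24 mm tall, 52 mm across outside at the rim, whose bore matches the plug. Origin: centre of its underside (5 mm above the bench), z up. With its plug fully home the plug's foot is 7 to 8 mm above this origin and the plug's top face stands 3 to 4 mm above the cup's rim
- cup_35: the tapered cup of the smallest plug, fixed on the floor of the case: a round steel funnel 21 mm tall, 44 mm across outside at the rim, whose bore matches the plug. Origin: centre of its underside (5 mm above the bench), z up. With its plug fully home the plug's foot is 7 to 8 mm above this origin and the plug's top face stands 3 to 4 mm above the cup's rim
- case: grey open-topped steel case fixed on the bench, 162 mm (its x) by 310 mm (its y), walls 73 mm high and 5 mm thick. Origin: centre of its underside; its -x side is the front, towards the robot. Its four cups stand in a row along its y, 72 mm apart, 6 mm in front of its middle; which cup is where varies
- lid (a joint): the hinged lid, angle in rad: 0 is fully tight, about 0.05 lying loose on the gasket, 1.57 upright, stop at 2.1. A grey plate 166 mm from hinge to free edge, 316 mm wide, 8 mm thick. It hinges on the far (+x) rim of the case, starts standing open past upright, stays at any angle (about 3 to 5 N at the free edge moves it), and within 0.06 rad of shut it presses on a springy gasket
- latch (a joint): the T-handle's turn, rad: 0 = released, 1.57 = fully home (its stop); it grows clockwise as seen from above the closed lid. With the lid down on the gasket its pawl runs under a ramp and draws the lid tight (it takes up to 0.4 N m, and stays where it is left once home)
- lid_hinge (a point): point on the hinge axis, mid-width, at the level of the lid's underside; the hinge runs along the case's y
- lid_edge (a point): middle of the lid's free edge, on its outer face
- t_grip (a point): centre of the T-handle's bar: black plastic, 64 mm long, 12 mm wide, 16 mm tall, mid-width on the lid, 122 mm from the hinge, 34 mm out from the lid's underside (26 mm from its outer face). The point's y runs along the bar and its z away from the lid's outer face; released, the bar lies along the case's y
- wrench: bystander: combination wrench lying on the bench, 153 mm long
- keys: bystander: bunch of keys lying on the bench, about 110 mm across
- bolt: bystander: bolt with nut, 52 mm long, lying on the bench
- tape_black: bystander: roll of black tape, 58 mm across, 19 mm tall
Things that resemble listed ones, but are neither listed nor needed, are in the scene too. Leave any green or red look-alike of the plug_43 alone.

How it is judged:
By the outcome, as a careful person would: the job done as asked, in the order asked, and still so for the second after the job is handed in, with the robot touching nothing.
Of plug_60, plug_51, plug_43, plug_35 only 3 to 4 are there at a start; the rules pass over those that are not, and their reading is None.
At some moment in a run one of plug_60, plug_51, plug_43, plug_35 may be knocked a few centimetres aside while the robot is not near it.
Once in a run the grip may slacken for a moment while it holds something.
It also fails if it takes over 210 s, if anything falls off the work surface, if the arm or the gripper's body presses on something with over 40 N, if the wrist force passes 120 N, or if a joint passes its speed limit or range.

## Working session

There is one attempt and no reset: what is moved stays moved. The work goes in short steps, Python scripts to look and compute and a tool call to move; the robot and the scene stay as the last step left them, time stands still between calls to the robot, and variables do not carry over. Pictures are saved under pics/ and viewed, and the job is handed in when it is done.

Besides the shell and the picture viewer there is one more tool, called after "Call:" as name([rows], argument=value, ...), one row to a line, values as JSON. drive_tool: Moves the arm, as the interface text tells. Its arguments: {"type":"object","properties":{"rows":{"type":"array","items":{"type":"array"}},"claw":{"type":"number"}},"required":["rows"]}

```bash
ls; mkdir -p pics; cat > h.py <<'E'
import numpy as np, cv2
from bench import telemetry, capture, calibration, env, recognise
def save(img,name,scale=1):
    cv2.imwrite('pics/'+name+'.png',cv2.cvtColor(img,cv2.COLOR_RGB2BGR))
E
python3 - <<'E'
from h import *
print(telemetry.observe())
for n in ['scene','top','wrist']:
    save(capture(n),n+'0'); c=calibration(n); print(n,c)
E
```

```text
pics
{'clock': 0.0, 'q': array([ 1.08880672e+00,  2.17790395e-01,  1.61496264e+00, -2.22469847e-05,
        1.31131807e+00, -1.12220859e-01]), 'dq': array([-0.0007931 ,  0.00127161, -0.00032101, -0.00088577, -0.00043839,
        0.00252391]), 'joint_efforts': array([ 2.82512510e-04, -3.96856141e+01, -3.03845429e+01, -3.69936170e-04,
        1.00286861e-02, -1.82879785e-05]), 'ee_pos': array([0.22548095, 0.5820093 , 0.22993093]), 'ee_rot': array([ 0.28826462,  1.55196329, -0.29201493]), 'ft_force': array([-0.01346441,  0.02576122, -0.12534395]), 'wrist_torque': array([ 0.03563728, -0.01066732, -0.0393329 ]), 'width': 1.0006865071298308}
scene {'fx': 467.7616205454279, 'fy': 467.7616205454279, 'cx': 282.53933404499713, 'cy': 212.5605698770309, 'dist': array([0.03687309, 0.        , 0.        , 0.        , 0.        ]), 'T': array([[ 0.6598958 , -0.48574001,  0.57323135, -0.19854976],
       [-0.7513116 , -0.41818681,  0.51053959, -0.68678868],
       [-0.00827172, -0.76757829, -0.64090182,  0.91216047],
       [ 0.        ,  0.        ,  0.        ,  1.        ]])}
top {'fx': 449.94791
[... 262 characters left out ...]
0232598,  0.09098681, -0.17045784],
       [-0.01099552, -0.60289777, -0.79774268,  1.29869002],
       [ 0.        ,  0.        ,  0.        ,  1.        ]])}
wrist {'fx': 306.28155508124735, 'fy': 306.28155508124735, 'cx': 280.4054762657554, 'cy': 208.38410252318604, 'dist': array([-0.0094174,  0.       ,  0.       ,  0.       ,  0.       ]), 'hand_eye': array([[-3.23187339e-04, -2.71418238e-01,  9.62461446e-01,
        -1.41270921e-01],
       [ 9.99999929e-01, -2.72153131e-04,  2.59044135e-04,
         7.47580228e-04],
       [ 1.91627594e-04,  9.62461462e-01,  2.71418307e-01,
        -6.94867522e-02],
       [ 0.00000000e+00,  0.00000000e+00,  0.00000000e+00,
         1.00000000e+00]])}
```

View pics/scene0.png

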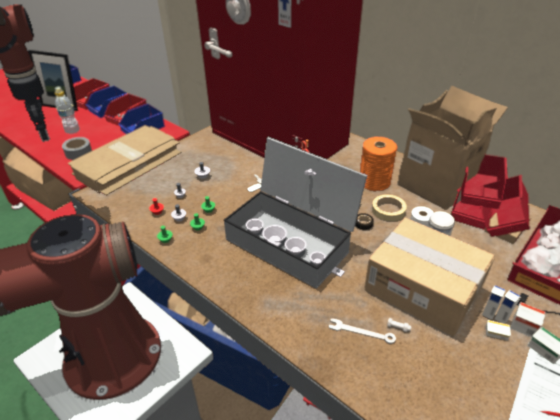

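View pics/top0.png

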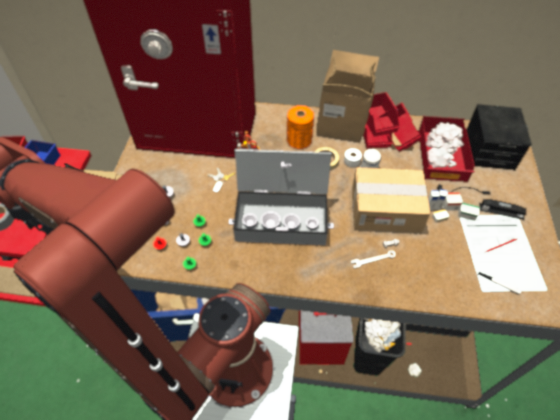

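View pics/wrist0.png

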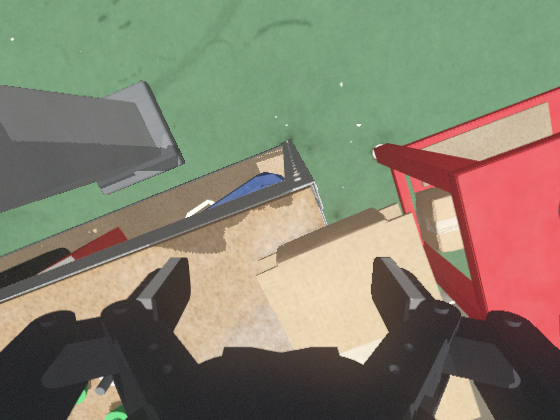

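```bash
python3 - <<'E'
from h import *
for n in ['plug_60','plug_51','plug_43','plug_35','cup_60','cup_51','cup_43','cup_35','case','lid','t_grip','lid_edge','wrench','keys','bolt','tape_black']:
  for cam in ['top','scene']:
    try:
        r=recognise(cam,n)
        print(n,cam,[(np.round(d['position'],3).tolist(),round(d['p'],2)) for d in r])
    except Exception as e: print(n,cam,e)
print(telemetry.observe()['clock'])
E
```

```text
plug_60 top [([0.304, 0.209, 0.018], 0.65), ([0.363, 0.325, 0.02], 0.56), ([0.468, 0.222, 0.019], 0.55), ([0.582, 0.366, 0.017], 0.54), ([0.4, 0.183, 0.02], 0.47), ([0.386, 0.254, 0.021], 0.41)]
plug_60 scene [([0.66, 0.202, 0.002], 0.73), ([0.306, 0.208, 0.019], 0.67), ([0.466, 0.334, 0.014], 0.66), ([0.472, 0.214, 0.022], 0.63), ([0.583, 0.363, 0.024], 0.62), ([0.394, 0.256, 0.023], 0.61), ([0.367, 0.323, 0.021], 0.61), ([0.398, 0.174, 0.022], 0.55)]
plug_51 top [([0.304, 0.209, 0.018], 0.65), ([0.363, 0.325, 0.02], 0.56), ([0.468, 0.222, 0.019], 0.55), ([0.582, 0.366, 0.017], 0.54), ([0.4, 0.183, 0.02], 0.47), ([0.386, 0.254, 0.021], 0.41)]
plug_51 scene [([0.66, 0.202, 0.002], 0.73), ([0.306, 0.208, 0.019], 0.67), ([0.466, 0.334, 0.014], 0.66), ([0.472, 0.214, 0.022], 0.63), ([0.583, 0.363, 0.024], 0.62), ([0.394, 0.256, 0.023], 0.61), ([0.367, 0.323, 0.021], 0.61), ([0.398, 0.174, 0.022], 0.55)]
plug_43 top [([0.304, 0.209, 0.018], 0.65), ([0.363, 0.325, 0.02], 0.56), ([0.468, 0.222, 0.019], 0.55), ([0.582, 0.366, 0.017], 0.54), ([0.4, 0.183, 0.02], 0.47), ([0.386, 0.254, 0.021]
[... 1881 characters left out ...]
)]
case scene [([0.603, -0.073, 0.077], 0.83)]
lid top [([0.614, -0.055, 0.166], 0.92)]
lid scene [([0.622, -0.071, 0.16], 0.73), ([0.582, 0.364, 0.026], 0.37)]
t_grip top [([0.605, -0.06, 0.2], 0.54)]
t_grip scene [([0.6, -0.07, 0.074], 0.21)]
lid_edge top [([0.618, -0.053, 0.163], 0.75)]
lid_edge scene [([0.625, -0.067, 0.16], 0.79)]
wrench top [([0.506, 0.049, 0.016], 0.48)]
wrench scene [([0.41, -0.382, 0.003], 0.8)]
keys top [([0.693, 0.194, 0.002], 0.72), ([0.596, -0.061, 0.075], 0.16)]
keys scene []
bolt top [([0.472, -0.434, 0.009], 0.56)]
bolt scene [([0.474, -0.441, 0.014], 0.54)]
tape_black top [([0.595, -0.062, 0.072], 0.69)]
tape_black scene [([0.728, -0.172, 0.018], 0.47)]
1.75
```

```bash
cat >> h.py <<'E'
def proj(name,pts,T=None):
    c=calibration(name); T=c['T'] if T is None else T
    K=np.array([[c['fx'],0,c['cx']],[0,c['fy'],c['cy']],[0,0,1]])
    W=np.linalg.inv(T); rv=cv2.Rodrigues(W[:3,:3])[0]
    return cv2.projectPoints(np.asarray(pts,float).reshape(-1,3),rv,W[:3,3],K,np.array(c['dist'],float))[0].reshape(-1,2)
def ray(name,px,T=None):
    c=calibration(name); T=c['T'] if T is None else T
    K=np.array([[c['fx'],0,c['cx']],[0,c['fy'],c['cy']],[0,0,1]])
    u=cv2.undistortPoints(np.asarray(px,float).reshape(-1,1,2),K,np.array(c['dist'],float)).reshape(-1,2)
    d=np.c_[u,np.ones(len(u))]@T[:3,:3].T
    return T[:3,3],d
def atz(name,px,z,T=None):
    o,d=ray(name,px,T); return o+d*((z-o[2])/d[:,2])[:,None]
def wristT():
    s=telemetry.observe(); T=np.eye(4); T[:3,:3]=cv2.Rodrigues(np.array(s['ee_rot']))[0]; T[:3,3]=s['ee_pos']
    return T@calibration('wrist')['hand_eye']
def crop(img,x0,y0,x1,y1,s,name):
    save(cv2.resize(img[y0:y1,x0:x1],None,fx=s,fy=s,interpolation=cv2.INTER_CUBIC),name)
E
python3 - <<'E'
from h import *
P=[[0.66, 0.202, 0.002],[0.306, 0.208, 0.019],[0.466, 0.334, 0.014],[0.472, 0.214, 0.022],[0.583, 0.363, 0.024],[0.394, 0.256, 0.023],[0.367, 0.323, 0.021],[0.398, 0.174, 0.022]]
print(proj('scene',P).round().tolist())
im=cv2.cvtColor(cv2.imread('pics/scene0.png'),cv2.COLOR_BGR2RGB)
crop(im,130,145,270,265,5,'s_plugs')
crop(im,215,180,365,290,5,'s_case')
E
```

```text
[[254.0, 185.0], [164.0, 236.0], [181.0, 193.0], [207.0, 206.0], [202.0, 171.0], [178.0, 213.0], [157.0, 208.0], [197.0, 224.0]]
```

View pics/s_plugs.png

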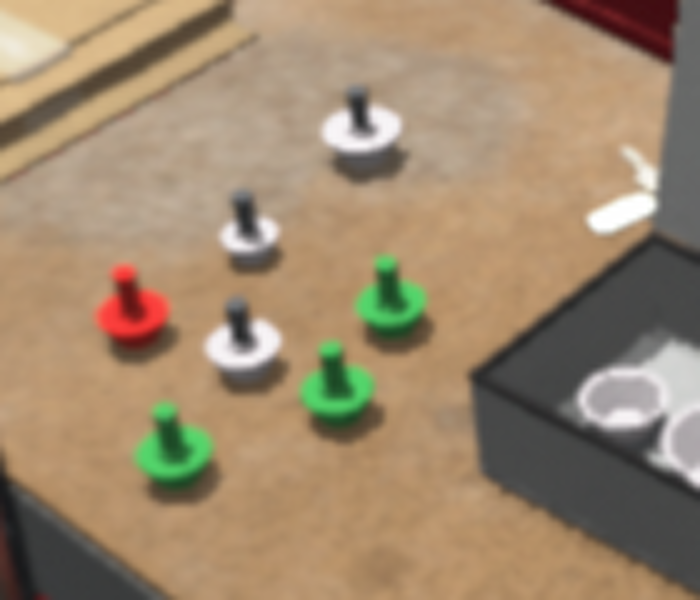

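View pics/s_case.png

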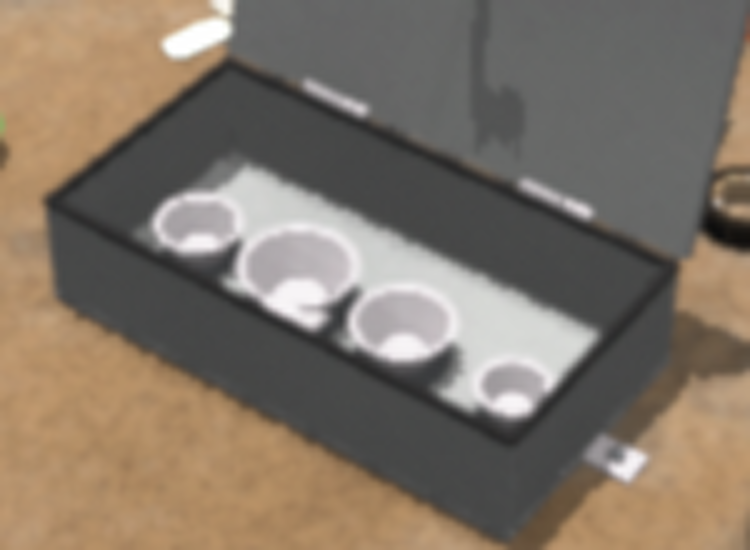

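```bash
python3 - <<'E'
from h import *
s=telemetry.observe(); R=cv2.Rodrigues(s['ee_rot'])[0]; print(R.round(3)); T=wristT(); print(T.round(3))
# visible ground pts
print(atz('wrist',[[280,208],[280,50],[280,300],[20,208],[540,208]],0.02,T).round(3)-s['ee_pos'])
E
```

```text
[[-0.     0.361  0.932]
 [ 0.     0.932 -0.361]
 [-1.     0.    -0.   ]]
[[ 0.362  0.897  0.253  0.161]
 [ 0.932 -0.348 -0.098  0.609]
 [ 0.     0.271 -0.962  0.373]
 [ 0.     0.     0.     1.   ]]
[[ 0.02712607 -0.01077782 -0.21130296]
 [-0.13287393  0.05222218 -0.21130296]
 [ 0.14412607 -0.05577782 -0.21130296]
 [-0.08587393 -0.30177782 -0.21130296]
 [ 0.14112607  0.28122218 -0.21130296]]
```

Call:
drive_tool([
  [[0.03, -0.04, 0.0], 0.07],
  [[0.03, -0.04, 0.0], 0.06],
  [[0.03, -0.04, 0.0], 0.06],
  [[0.03, -0.04, 0.0], 0.06],
  [[0.03, -0.04, 0.0], 0.06],
  [[0.03, -0.04, 0.0], 0.06],
  [[0.03, -0.03, 0.0], 0.0],
  [[0, 0, 0], 0],
], claw=0)

```text
clock: 2.55
ee_pos: [0.4393, 0.3091, 0.2317]
ee_rot: [0.004, 1.568, -0.006]
ft_force: [0.4, -0.2, 0.7]
width: 0.499
```

```bash
python3 - <<'E'
from h import *
s=telemetry.observe();T=wristT();im=capture('wrist');save(im,'w1');np.save('w1T.npy',T)
print(s['clock'],s['ee_pos'],s['width'],s['q'].round(3),cv2.Rodrigues(s['ee_rot'])[0].round(3).tolist())
print([(np.round(d['position'],3).tolist(),round(d['p'],2)) for d in recognise('wrist','plug_51')])
E
```

```text
2.55 [0.43932715 0.30914484 0.23174354] 0.49920956553180046 [ 0.484  0.028  1.821 -0.002  1.29  -1.08 ] [[0.003, 0.006, 1.0], [-0.001, 1.0, -0.006], [-1.0, -0.001, 0.003]]
[([0.389, 0.26, 0.018], 0.98), ([0.309, 0.216, 0.02], 0.97), ([0.401, 0.188, 0.023], 0.95), ([0.463, 0.346, 0.018], 0.88), ([0.372, 0.33, 0.019], 0.78), ([0.592, 0.36, 0.025], 0.75), ([0.474, 0.224, 0.019], 0.66)]
```

View pics/w1.png

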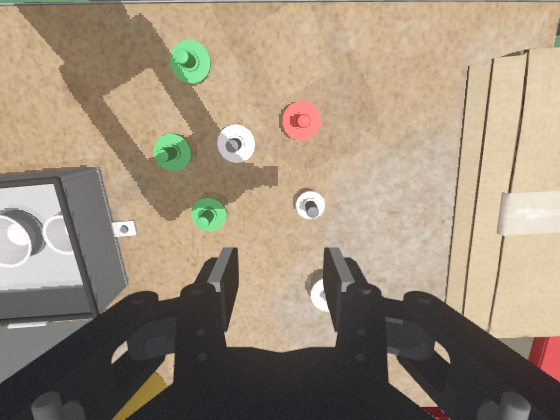

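```bash
cat >> h.py <<'E'
def discs(im,T,z,cam='wrist',sat=45,val=150,amin=150):
    """bright low-sat blobs -> ellipse fit of convex hull -> world circle at height z"""
    hsv=cv2.cvtColor(im,cv2.COLOR_RGB2HSV); m=((hsv[...,1]<sat)&(hsv[...,2]>val)).astype(np.uint8)
    n,lab,st,ce=cv2.connectedComponentsWithStats(m)
    out=[]
    for i in range(1,n):
        if st[i,4]<amin: continue
        cs,_=cv2.findContours((lab==i).astype(np.uint8),cv2.RETR_EXTERNAL,cv2.CHAIN_APPROX_NONE)
        h=cv2.convexHull(max(cs,key=len)).reshape(-1,2).astype(float)
        if len(h)<6: continue
        W=atz(cam,h,z,T)[:,:2].astype(np.float32)
        (c,r)=cv2.minEnclosingCircle(W*1000)
        A=np.c_[2*W,np.ones(len(W))].astype(float); s=np.linalg.lstsq(A,(W.astype(float)**2).sum(1),rcond=None)[0]
        R=np.sqrt(s[2]+s[0]**2+s[1]**2); res=np.abs(np.hypot(*(W-s[:2]).T)-R).max()
        out.append((ce[i].round().tolist(),int(st[i,4]),s[:2].round(4).tolist(),round(2000*R,1),round(1000*res,1)))
    return out
E
python3 - <<'E'
from h import *
im=cv2.cvtColor(cv2.imread('pics/w1.png'),cv2.COLOR_BGR2RGB);T=np.load('w1T.npy')
for o in discs(im,T,0.02): print(o)
crop(im,160,100,360,330,3,'w1c')
E
```

```text
([236.0, 143.0], 1033, [0.3937, 0.2598], np.float64(42.7), np.float64(0.3))
([441.0, 146.0], 225, [0.3971, 0.4914], np.float64(22.4), np.float64(1.9))
([398.0, 220.0], 10735, [0.492, 0.4567], np.float64(184.8), np.float64(30.3))
([35.0, 242.0], 6239, [0.5111, -0.0062], np.float64(150.8), np.float64(20.8))
([310.0, 205.0], 582, [0.4663, 0.345], np.float64(35.2), np.float64(0.4))
([529.0, 213.0], 2529, [0.4761, 0.6115], np.float64(84.4), np.float64(7.4))
([124.0, 228.0], 358, [0.4936, 0.117], np.float64(31.5), np.float64(4.7))
([308.0, 304.0], 1121, [0.5989, 0.342], np.float64(75.3), np.float64(6.4))
([26.0, 325.0], 180, [0.6488, -0.0347], np.float64(56.8), np.float64(6.9))
([314.0, 335.0], 627, [0.649, 0.3535], np.float64(59.6), np.float64(7.7))
```

View pics/w1c.png

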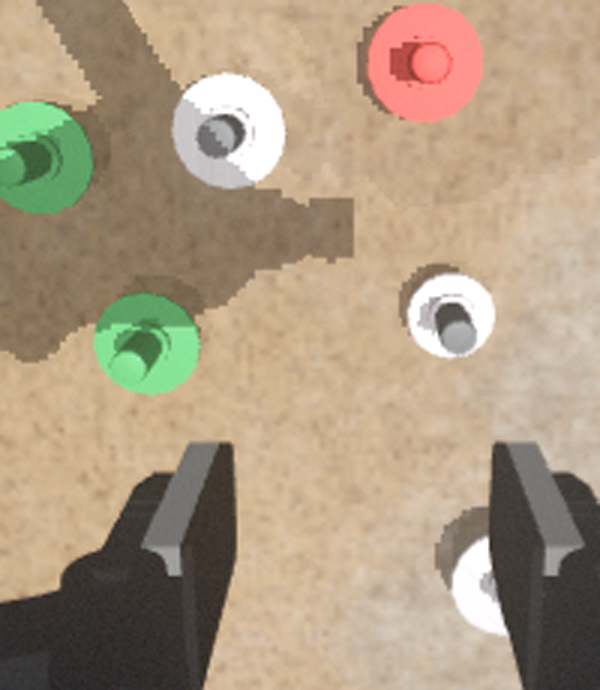

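Call:
drive_tool([
  [[-0.0225, -0.0245, 0.0], 0],
  [[-0.0225, -0.0245, -0.02], 0],
  [[0, 0, -0.04], 0],
  [[0, 0, -0.04], 0],
  [[0, 0, -0.04], 0],
  [[0, 0, -0.04], 0],
  [[0, 0, -0.025], 0],
  [[0, 0, 0], 0],
])

```text
clock: 3.45
ee_pos: [0.386, 0.263, 0.0225]
ee_rot: [-0.005, 1.58, -0.001]
ft_force: [-0.7, 0.3, 0.3]
width: 0.5
```

Call:
drive_tool([
  [[0, 0, 0], 0],
  [[0, 0, 0], 0],
  [[0, 0, 0], 0],
  [[0, 0, 0], 0],
], claw=1)

```text
clock: 3.85
ee_pos: [0.3926, 0.2652, 0.0285]
ee_rot: [0.002, 1.567, 0.002]
ft_force: [-2.4, 1.3, 5.6]
width: 0.139
```

```bash
python3 - <<'E'
from h import *
s=telemetry.observe();im=capture('wrist');save(im,'w2')
s=telemetry.observe();print(s['clock'],s['ee_pos'],s['width'],s['ft_force'],s['q'].round(3))
E
```

```text
3.9 [0.39260284 0.26516523 0.02846121] 0.13803986166709464 [-2.29414127  2.73217851  6.37503214] [ 4.450e-01  1.820e-01  2.094e+00  1.000e-03  8.610e-01 -1.126e+00]
```

View pics/w2.png

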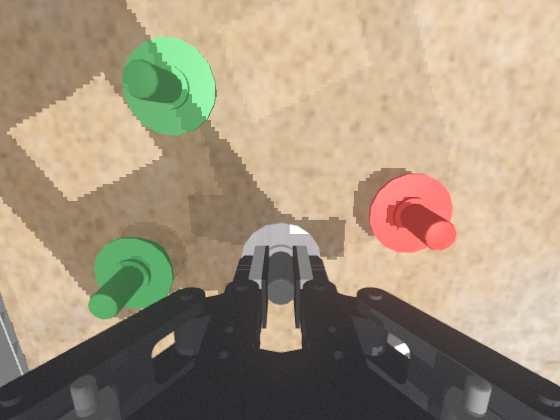

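Call:
drive_tool([
  [[0, 0, 0.02], 0],
  [[0, 0, 0.04], 0],
  [[0, 0, 0.04], 0],
  [[0, 0, 0.04], 0],
  [[0, 0, 0.04], 0],
  [[0, 0, 0], 0],
])

```text
clock: 4.5
ee_pos: [0.3952, 0.2656, 0.2137]
ee_rot: [0.005, 1.557, 0.005]
ft_force: [1.2, -0.3, -1.1]
width: 0.134
```

Call:
drive_tool([
  [[0, -0.02, 0], 0],
  [[0.01, -0.04, 0], 0],
  [[0.01, -0.04, 0], 0],
  [[0.01, -0.04, 0], 0],
  [[0.01, -0.04, 0], 0],
  [[0.01, -0.04, 0], 0],
  [[0, -0.03, 0], 0],
  [[0, 0, 0], 0],
  [[0, 0, 0], 0],
])

```text
clock: 5.4
ee_pos: [0.44, 0.0134, 0.2052]
ee_rot: [0.002, 1.573, -0.001]
ft_force: [0.1, -0.6, -2.1]
width: 0.138
```

```bash
python3 - <<'E'
from h import *
T=wristT();im=capture('wrist');save(im,'w3');np.save('w3T.npy',T)
s=telemetry.observe();print(s['clock'],s['ee_pos'],s['width'],s['ft_force'],s['q'].round(3))
print([(np.round(d['position'],3).tolist(),round(d['p'],2)) for d in recognise('wrist','cup_51')])
E
```

```text
5.45 [0.44008172 0.01409106 0.20537274] 0.13642605645417422 [-0.7377598  -0.49197255 -1.03825577] [-1.280e-01 -1.660e-01  2.055e+00  1.000e-03  1.254e+00 -1.699e+00]
[([0.516, -0.1, 0.022], 0.86), ([0.519, -0.175, 0.02], 0.59), ([0.501, -0.042, 0.025], 0.56)]
```

View pics/w3.png

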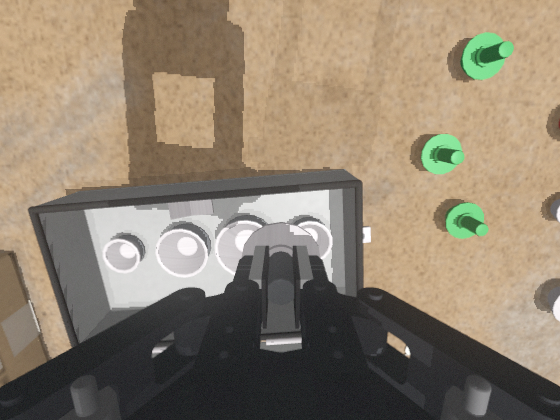

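Call:
drive_tool([
  [[0.02, 0.01, 0], 0],
  [[0.03, 0.02, 0], 0],
  [[0.01, 0.01, 0], 0],
  [[0, 0, 0], 0],
  [[0, 0, 0], 0],
  [[0, 0, 0], 0],
])

```text
clock: 6.1
ee_pos: [0.4997, 0.0538, 0.2058]
ee_rot: [-0.001, 1.572, 0.0]
ft_force: [-0.4, 0.4, -0.9]
width: 0.136
```

```bash
python3 - <<'E'
from h import *
T=wristT();im=capture('wrist');save(im,'w4');np.save('w4T.npy',T)
s=telemetry.observe();print(s['clock'],s['ee_pos'],s['width'],s['ft_force'],s['q'].round(3))
save(cv2.resize(im[120:320,0:400],None,fx=2,fy=2,interpolation=cv2.INTER_CUBIC),'w4c')
t=capture('top');save(t,'top4')
crop(t,215,140,345,255,6,'top4c')
E
```

```text
6.15 [0.499837   0.05362753 0.20596831] 0.1328546496773442 [-0.10297417  1.22650655 -1.85766081] [-0.033 -0.022  1.921 -0.     1.243 -1.604]
```

View pics/w4c.png

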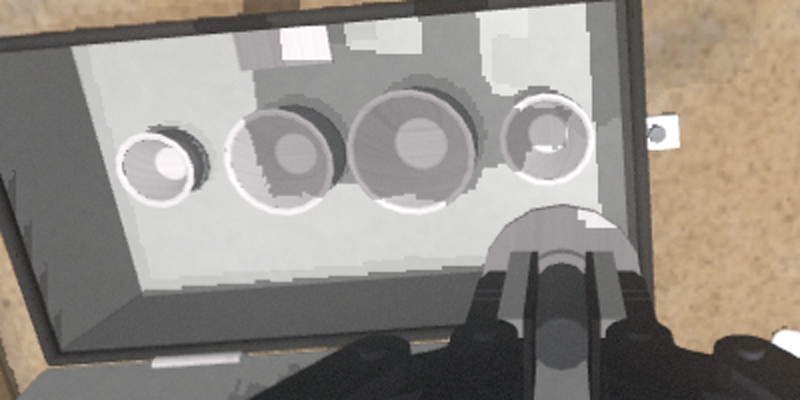

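View pics/top4c.png

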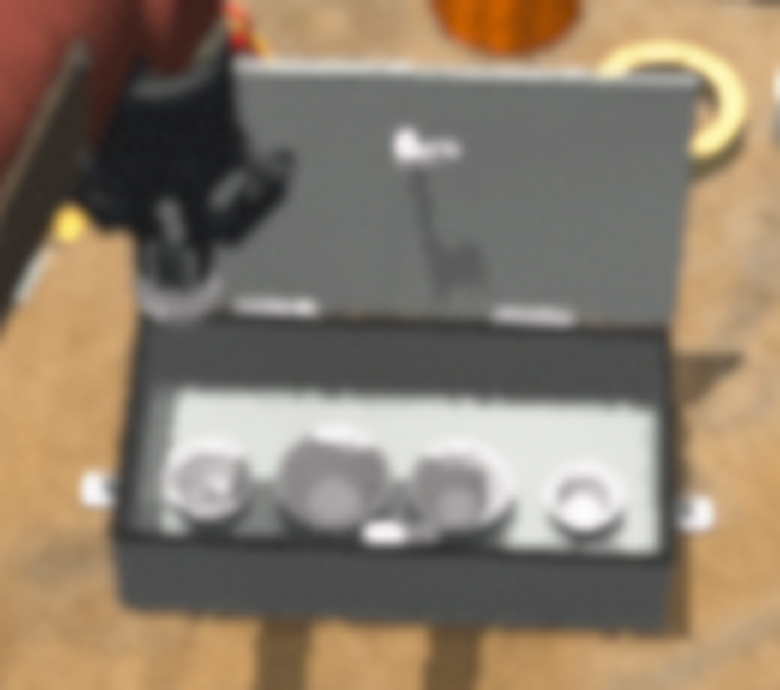

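```bash
cat > cups.py <<'E'
from h import *
from scipy.optimize import least_squares
T=np.load('w4T.npy'); im=cv2.imread('pics/w4.png')
th=np.linspace(0,2*np.pi,60)
box={35:(115,133,196,207),51:(223,107,334,215),60:(347,87,477,215),43:(500,91,594,186)}
H={60:29.5,51:27,43:24,35:21};D={60:69,51:60,43:52,35:44}
def circ(x,y,z,r): return np.c_[x+r*np.cos(th),y+r*np.sin(th),np.full(60,z)]
def bb(x,y,z,r):
    p=proj('wrist',circ(x,y,z,r),T); return np.r_[p.min(0),p.max(0)]
C={}
for k,b in box.items():
    t=np.array(b)/2+np.array([0,120,0,120])
    z=(5+H[k])/1000
    f=lambda v: bb(v[0],v[1],z,v[2])-t
    s=least_squares(f,[0.51,0,.03],x_scale=0.01); C[k]=s.x; print(k,(s.x*[1,1,2000]).round(4),'res',s.fun.round(2))
P=np.array([C[k][:2] for k in (43,60,51,35)]); i=np.array([1.5,.5,-.5,-1.5])*0.072
# rigid line fit
def g(v): return ((v[:2]+np.outer(i,[-np.sin(v[2]),np.cos(v[2])]))-P).ravel()
s=least_squares(g,[.51,-.05,0]); print(s.x, (g(s.x)*1000).round(1))
Q=P+g(s.x).reshape(-1,2); print(dict(zip((43,60,51,35),Q.round(4).tolist())))
E
python3 cups.py
```

```text
35 [ 0.5175 -0.1662 42.8845] res [ 0.45 -0.47 -0.45  0.48]
51 [ 0.5112 -0.0953 59.0493] res [-0.11  0.11  0.11 -0.11]
60 [ 5.05400e-01 -2.33000e-02  6.85816e+01] res [-0.19  0.19  0.19 -0.2 ]
43 [4.99400e-01 4.75000e-02 5.06528e+01] res [-0.37  0.37  0.37 -0.39]
[ 0.50840442 -0.05933074  0.08394927] [-0.1  0.8 -0.  -0.2  0.2  0.1 -0.  -0.8]
{43: [0.4993, 0.0483], 60: [0.5054, -0.0235], 51: [0.5114, -0.0952], 35: [0.5175, -0.167]}
```

```bash
python3 - <<'E'
from h import *
T=np.load('w4T.npy'); th=np.linspace(0,2*np.pi,60)
tcp=np.array([0.4998,0.0536,0.206])
for dx in (-.003,0,.001,.003):
    p=proj('wrist',np.c_[tcp[0]+dx+.0215*np.cos(th),tcp[1]+.0215*np.sin(th),np.full(60,tcp[2]-.0085)],T)
    print(dx,((p.min(0)-[0,120])*2).round(),((p.max(0)-[0,120])*2).round())
E
```

```text
-0.003 [475. 187.] [638. 337.]
0 [475. 198.] [637. 346.]
0.001 [476. 201.] [637. 350.]
0.003 [476. 209.] [637. 356.]
```

Call:
drive_tool([
  [[-0.003, -0.006, -0.01], 0],
  [[0, 0, -0.04], 0],
  [[0, 0, -0.04], 0],
  [[0, 0, -0.03], 0],
  [[0, 0, -0.02], 0],
  [[0, 0, -0.01], 0],
  [[0, 0, 0], 0],
  [[0, 0, 0], 0],
])

```text
clock: 7.0
ee_pos: [0.4985, 0.0474, 0.057]
ee_rot: [-0.0, 1.569, -0.0]
ft_force: [0.1, -0.2, -1.5]
width: 0.137
```

Call:
drive_tool([
  [[0, 0, -0.004], 0],
  [[0, 0, -0.004], 0],
  [[0, 0, -0.003], 0],
  [[0, 0, 0], 0],
  [[0, 0, 0], 0],
])

```text
clock: 7.5
ee_pos: [0.4978, 0.0478, 0.0453]
ee_rot: [-0.0, 1.571, 0.0]
ft_force: [0.5, -0.8, -2.1]
width: 0.136
```

Call:
drive_tool([
  [[0, 0, -0.002], 0],
  [[0, 0, -0.002], 0],
  [[0, 0, -0.001], 0],
  [[0, 0, 0], 0],
])

```text
clock: 7.9
ee_pos: [0.4985, 0.0466, 0.0414]
ee_rot: [-0.003, 1.57, -0.001]
ft_force: [-1.4, -3.8, 5.8]
width: 0.142
```

Call:
drive_tool([
  [[0, -0.001, -0.001], 0],
  [[0, 0, -0.001], 0],
  [[0, 0, 0], 0],
  [[0, 0, 0], 0],
])

```text
clock: 8.3
ee_pos: [0.4984, 0.046, 0.0404]
ee_rot: [-0.002, 1.571, -0.0]
ft_force: [-5.9, -2.4, 14.0]
width: 0.141
```

Call:
drive_tool([
  [[-0.001, -0.0005, 0.001], 0],
  [[0, 0, 0], 0],
])

```text
clock: 8.5
ee_pos: [0.4981, 0.046, 0.0405]
ee_rot: [-0.001, 1.568, -0.0]
ft_force: [0.1, -1.6, 6.2]
width: 0.137
```

Call:
drive_tool([
  [[0, 0, 0], 0],
  [[0, 0, 0], 0],
  [[0, 0, 0], 0],
  [[0, 0, 0.02], 0],
  [[0, 0, 0.04], 0],
  [[0, 0, 0.04], 0],
  [[0, 0, 0.04], 0],
  [[0, 0, 0.03], 0],
  [[0, 0, 0], 0],
], claw=0.3)

```text
clock: 9.4
ee_pos: [0.5006, 0.0463, 0.2149]
ee_rot: [-0.001, 1.56, 0.0]
ft_force: [1.3, -0.6, 0.0]
width: 0.355
```

```bash
python3 - <<'E'
from h import *
T=wristT();im=capture('wrist');save(im,'w5');np.save('w5T.npy',T)
s=telemetry.observe();print(s['clock'],s['ee_pos'],s['width'],s['ft_force'],s['q'].round(3))
save(capture('scene'),'s5')
print([(np.round(d['position'],3).tolist(),round(d['p'],2)) for d in recognise('scene','plug_51')])
E
```

```text
9.45 [0.4988023  0.04634934 0.21201954] 0.34751557784061265 [ 0.11432811 -0.0990272   0.25627523] [-0.048 -0.037  1.924  0.     1.248 -1.619]
[([0.401, 0.176, 0.024], 0.72), ([0.305, 0.208, 0.018], 0.63), ([0.473, 0.213, 0.022], 0.62), ([0.466, 0.339, 0.015], 0.56), ([0.366, 0.324, 0.02], 0.52), ([0.498, 0.042, 0.034], 0.5), ([0.583, 0.364, 0.024], 0.45), ([0.727, -0.171, 0.016], 0.41)]
```

View pics/w5.png

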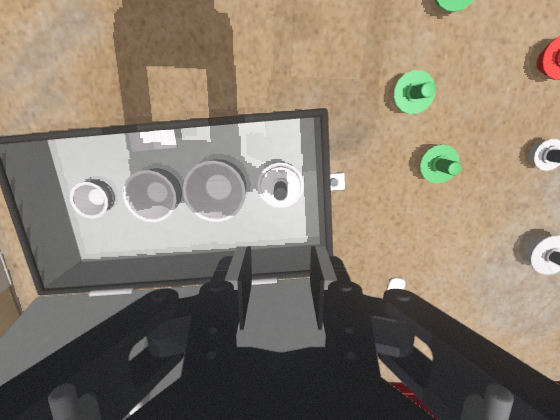

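View pics/s5.png

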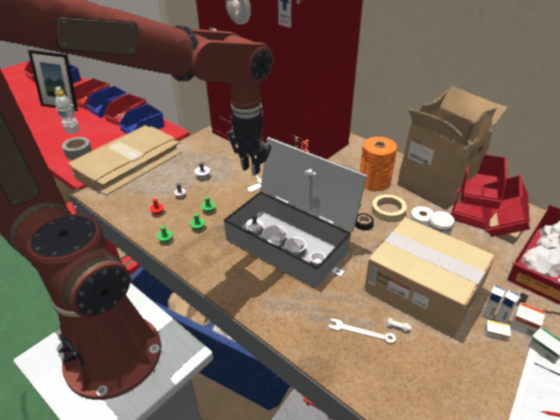

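Call:
drive_tool([
  [[0, 0.03, 0.0], 0],
  [[0, 0.04, 0], 0],
  [[0, 0.04, 0], 0],
  [[0.01, 0.04, 0], 0],
  [[0.02, 0.04, 0], 0],
  [[0.02, 0.04, 0], 0],
  [[0.02, 0.04, 0], 0],
  [[0, 0, 0], 0],
  [[0, 0, 0], 0],
])

```text
clock: 10.45
ee_pos: [0.5653, 0.3164, 0.2057]
ee_rot: [-0.004, 1.576, -0.001]
ft_force: [0.2, -0.1, 0.1]
width: 0.352
```

```bash
python3 - <<'E'
from h import *
T=wristT();im=capture('wrist');save(im,'w6');np.save('w6T.npy',T)
s=telemetry.observe();print(s['clock'],s['ee_pos'],s['width'],s['ft_force'],s['q'].round(3))
for o in discs(im,T,0.023): print(o)
E
```

```text
10.5 [0.5653273  0.31553744 0.20638216] 0.3466490133965869 [ 0.16473086 -0.95680699  0.08153801] [ 0.401  0.287  1.575 -0.     1.284 -1.17 ]
([464.0, 25.0], 330, [0.4062, 0.4897], np.float64(23.7), np.float64(2.8))
([395.0, 156.0], 22994, [0.5444, 0.4197], np.float64(262.3), np.float64(32.5))
([13.0, 155.0], 2601, [0.511, 0.0142], np.float64(135.5), np.float64(32.0))
([548.0, 93.0], 1254, [0.4646, 0.5916], np.float64(55.2), np.float64(6.9))
([309.0, 94.0], 952, [0.468, 0.3449], np.float64(34.6), np.float64(0.4))
([89.0, 129.0], 506, [0.5114, 0.1166], np.float64(43.4), np.float64(9.8))
([185.0, 267.0], 1020, [0.6573, 0.2054], np.float64(70.4), np.float64(11.0))
([62.0, 276.0], 1406, [0.6637, 0.0653], np.float64(78.4), np.float64(4.4))
([299.0, 270.0], 562, [0.6598, 0.341], np.float64(52.9), np.float64(9.6))
([491.0, 262.0], 150, [0.6503, 0.5585], np.float64(24.8), np.float64(1.7))
([358.0, 272.0], 232, [0.661, 0.4138], np.float64(35.1), np.float64(8.9))
```

View pics/w6.png

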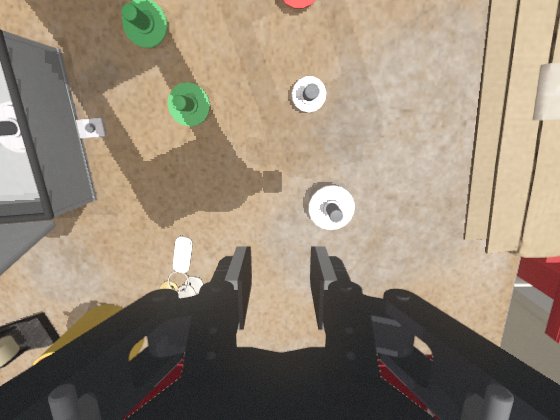

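```bash
python3 - <<'E'
from h import *
im=cv2.cvtColor(cv2.imread('pics/w6.png'),cv2.COLOR_BGR2RGB);T=np.load('w6T.npy')
for v in (200,220,235):
  for z in (.023,.0255):
    for o in discs(im,T,z,sat=25,val=v): 
        if abs(o[0][0]-330)<15 and abs(o[0][1]-207)<15: print(v,z,o)
crop(im,280,60,380,240,4,'w6c')
E
```

```text
200 0.023 ([331.0, 207.0], 1328, [0.5857, 0.3729], np.float64(50.9), np.float64(0.3))
200 0.0255 ([331.0, 207.0], 1328, [0.5851, 0.3725], np.float64(50.5), np.float64(0.3))
220 0.023 ([331.0, 207.0], 1295, [0.5859, 0.3729], np.float64(50.6), np.float64(0.4))
220 0.0255 ([331.0, 207.0], 1295, [0.5852, 0.3724], np.float64(50.2), np.float64(0.4))
235 0.023 ([331.0, 207.0], 1261, [0.5859, 0.373], np.float64(50.1), np.float64(0.5))
235 0.0255 ([331.0, 207.0], 1261, [0.5852, 0.3726], np.float64(49.7), np.float64(0.5))
```

View pics/w6c.png

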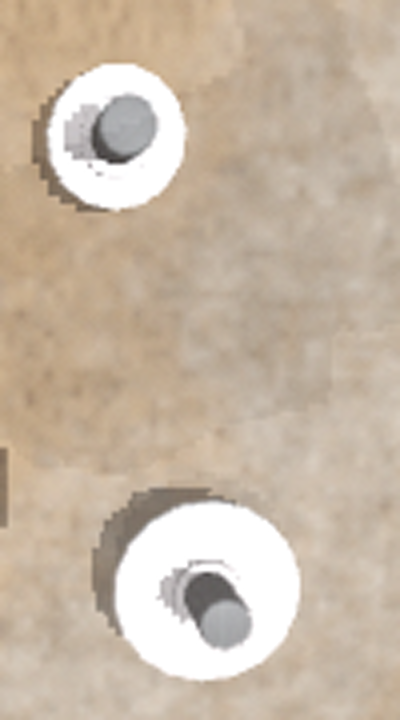

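Call:
drive_tool([
  [[0.01, 0.03, 0.0], 0],
  [[0.01, 0.027, -0.014], 0],
  [[0, 0, -0.04], 0],
  [[0, 0, -0.04], 0],
  [[0, 0, -0.04], 0],
  [[0, 0, -0.03], 0],
  [[0, 0, -0.01], 0],
  [[0, 0, 0], 0],
  [[0, 0, 0], 0],
], claw=0)

```text
clock: 11.4
ee_pos: [0.588, 0.3732, 0.0371]
ee_rot: [0.001, 1.569, 0.0]
ft_force: [0.0, 0.3, 0.3]
width: 0.497
```

```bash
python3 - <<'E'
from h import *
T=wristT();im=capture('wrist');save(im,'w7');np.save('w7T.npy',T)
s=telemetry.observe();print(s['clock'],s['ee_pos'],s['width'],s['ft_force'],s['q'].round(3))
E
```

```text
11.45 [0.58874062 0.37370845 0.03812842] 0.5000903808814899 [0.41064819 0.3079302  0.52411425] [ 0.465  0.564  1.539 -0.     1.034 -1.105]
```

View pics/w7.png

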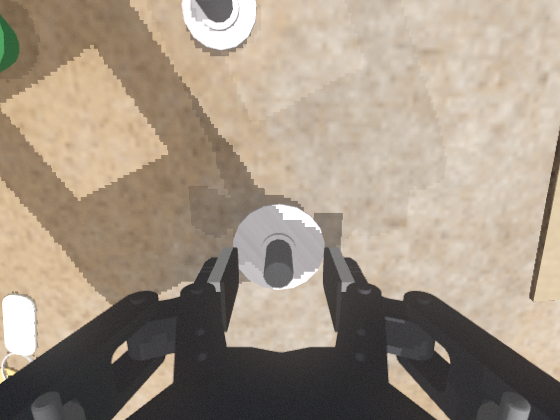

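Call:
drive_tool([
  [[-0.001, 0, -0.006], 0],
  [[0, 0, 0], 0],
])

```text
clock: 11.65
ee_pos: [0.5863, 0.3736, 0.0304]
ee_rot: [0.0, 1.569, 0.001]
ft_force: [-0.1, 0.3, 0.5]
width: 0.501
```

Call:
drive_tool([
  [[0, 0, 0], 0],
  [[0, 0, 0], 0],
  [[0, 0, 0], 0],
  [[0, 0, 0], 0],
], claw=1)

```text
clock: 12.05
ee_pos: [0.586, 0.3734, 0.0297]
ee_rot: [-0.0, 1.57, 0.0]
ft_force: [-0.1, -1.0, 1.8]
width: 0.145
```

Call:
drive_tool([
  [[0, 0, 0.02], 0],
  [[0, 0, 0.04], 0],
  [[0, 0, 0.04], 0],
  [[0, 0, 0.04], 0],
  [[0, 0, 0.04], 0],
  [[0, 0, 0], 0],
])

```text
clock: 12.65
ee_pos: [0.5899, 0.3754, 0.2178]
ee_rot: [0.005, 1.558, 0.005]
ft_force: [0.2, 0.5, -1.0]
width: 0.135
```

Call:
drive_tool([
  [[-0.02, -0.02, 0], 0],
  [[-0.03, -0.04, 0], 0],
  [[-0.025, -0.045, 0], 0],
  [[0, -0.045, 0], 0],
  [[0, -0.045, 0], 0],
  [[0, -0.045, 0], 0],
  [[0, -0.045, 0], 0],
  [[0, -0.045, 0], 0],
  [[0, -0.045, 0], 0],
  [[0, -0.045, 0], 0],
  [[0, -0.03, 0], 0],
  [[0, -0.018, 0], 0],
  [[0, 0, 0], 0],
  [[0, 0, 0], 0],
  [[0, 0, 0], 0],
])

```text
clock: 14.15
ee_pos: [0.511, -0.0923, 0.2082]
ee_rot: [0.0, 1.573, 0.002]
ft_force: [-0.0, 0.7, -2.4]
width: 0.143
```

```bash
python3 - <<'E'
from h import *
T=wristT();im=capture('wrist');save(im,'w8');np.save('w8T.npy',T)
s=telemetry.observe();print(s['clock'],s['ee_pos'],s['width'],s['ft_force'],s['q'].round(3))
th=np.linspace(0,2*np.pi,60);tcp=s['ee_pos']
for dx in (-.002,0,.002):
    p=proj('wrist',np.c_[tcp[0]+dx+.0255*np.cos(th),tcp[1]+.0255*np.sin(th),np.full(60,tcp[2]-.0067)],T)
    print(dx,p.min(0).round(1),p.max(0).round(1))
E
```

```text
14.2 [ 0.51117829 -0.09221808  0.20854779] 0.13886978484208173 [-0.8273435   0.25221763 -1.54237845] [-0.314  0.013  1.882  0.     1.248 -1.886]
-0.002 [230.  208.9] [327.4 298.6]
0 [230.1 212.7] [327.2 301.8]
0.002 [230.3 216.5] [327.1 305. ]
```

View pics/w8.png

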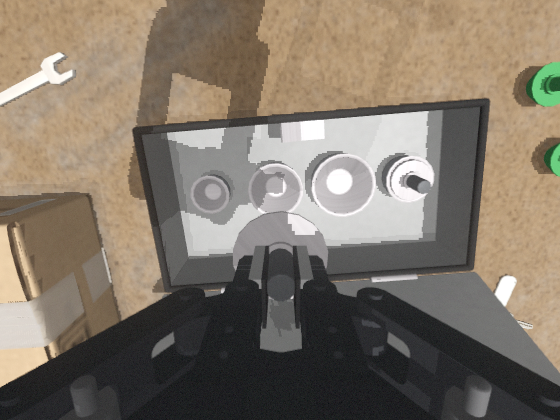

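Call:
drive_tool([
  [[0, -0.004, -0.01], 0],
  [[0, 0, -0.04], 0],
  [[0, 0, -0.04], 0],
  [[0, 0, -0.03], 0],
  [[0, 0, -0.02], 0],
  [[0, 0, -0.01], 0],
  [[0, 0, -0.005], 0],
  [[0, 0, -0.004], 0],
  [[0, 0, -0.003], 0],
  [[0, 0, 0], 0],
  [[0, 0, 0], 0],
])

```text
clock: 15.3
ee_pos: [0.5123, -0.0977, 0.0481]
ee_rot: [-0.001, 1.569, -0.0]
ft_force: [0.5, -0.3, -2.2]
width: 0.138
```

Call:
drive_tool([
  [[0, 0, -0.001], 0],
  [[0, 0, -0.001], 0],
  [[0, 0, -0.001], 0],
  [[0, 0, 0], 0],
  [[0, 0, 0], 0],
])

```text
clock: 15.8
ee_pos: [0.5115, -0.0974, 0.0442]
ee_rot: [-0.0, 1.571, 0.0]
ft_force: [0.6, -1.0, -2.2]
width: 0.14
```

Call:
drive_tool([
  [[0, 0.001, -0.001], 0],
  [[0, 0, -0.001], 0],
  [[0, 0, -0.001], 0],
  [[0, 0, 0], 0],
  [[0, 0, 0], 0],
])

```text
clock: 16.3
ee_pos: [0.5119, -0.097, 0.0419]
ee_rot: [-0.001, 1.57, -0.0]
ft_force: [-1.7, -2.3, 3.3]
width: 0.138
```

Call:
drive_tool([
  [[-0.0005, -0.0005, -0.001], 0],
  [[0, 0, -0.001], 0],
  [[0, 0, 0], 0],
  [[0, 0, 0], 0],
])

```text
clock: 16.7
ee_pos: [0.512, -0.0972, 0.0417]
ee_rot: [-0.0, 1.57, 0.0]
ft_force: [-6.6, 0.0, 14.7]
width: 0.139
```

Call:
drive_tool([
  [[-0.001, 0, 0.001], 0],
  [[0, 0, 0], 0],
])

```text
clock: 16.9
ee_pos: [0.5117, -0.0972, 0.0417]
ee_rot: [-0.0, 1.567, -0.001]
ft_force: [-1.4, -0.4, 6.8]
width: 0.141
```

Call:
drive_tool([
  [[0, 0, 0], 0],
  [[0, 0, 0], 0],
  [[0, 0, 0], 0],
  [[0, 0, 0.02], 0],
  [[0, 0, 0.04], 0],
  [[0, 0, 0.04], 0],
  [[0, 0, 0.04], 0],
  [[0, 0, 0.03], 0],
  [[0, 0, 0], 0],
], claw=0.3)

```text
clock: 17.8
ee_pos: [0.5137, -0.0979, 0.2159]
ee_rot: [-0.003, 1.56, -0.002]
ft_force: [-0.1, -0.1, 0.3]
width: 0.351
```

Call:
drive_tool([
  [[0, 0.03, 0], 0],
  [[0, 0.045, 0], 0],
  [[0, 0.045, 0], 0],
  [[0, 0.045, 0], 0],
  [[0, 0.045, 0], 0],
  [[0, 0.045, 0], 0],
  [[0, 0.045, 0], 0],
  [[-0.01, 0.045, 0], 0],
  [[-0.01, 0.045, 0], 0],
  [[-0.01, 0.03, 0], 0],
  [[0, 0, 0], 0],
  [[0, 0, 0], 0],
])

```text
clock: 19.0
ee_pos: [0.479, 0.3231, 0.2086]
ee_rot: [-0.003, 1.573, 0.0]
ft_force: [0.7, -0.3, -1.8]
width: 0.351
```

```bash
python3 - <<'E'
from h import *
T=wristT();im=capture('wrist');save(im,'w9');np.save('w9T.npy',T)
s=telemetry.observe();print(s['clock'],s['ee_pos'],s['width'],s['ft_force'],s['q'].round(3))
for sat,v in ((45,150),(25,200)):
  for o in discs(im,T,0.017,sat=sat,val=v): 
    if 30<o[3]<40:print(o)
E
```

```text
19.05 [0.4795296  0.32238002 0.20892971] 0.3486592677715821 [-1.09204813 -0.1153127   0.00191464] [ 4.710e-01  1.390e-01  1.747e+00 -1.000e-03  1.258e+00 -1.100e+00]
([300.0, 177.0], 751, [0.4672, 0.3453], np.float64(35.3), np.float64(0.3))
([97.0, 202.0], 430, [0.4939, 0.1161], np.float64(33.4), np.float64(3.7))
([301.0, 176.0], 520, [0.4673, 0.3455], np.float64(34.7), np.float64(0.3))
([542.0, 184.0], 434, [0.4784, 0.611], np.float64(35.8), np.float64(11.2))
```

View pics/w9.png

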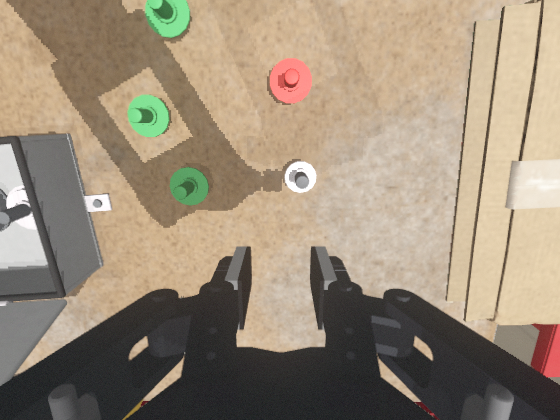

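Call:
drive_tool([
  [[-0.012, 0.023, -0.01], 0],
  [[0, 0, -0.035], 0],
  [[0, 0, -0.04], 0],
  [[0, 0, -0.04], 0],
  [[0, 0, -0.03], 0],
  [[0, 0, -0.015], 0],
  [[0, 0, -0.01], 0],
  [[0, 0, 0], 0],
  [[0, 0, 0], 0],
], claw=0)

```text
clock: 19.95
ee_pos: [0.4695, 0.3464, 0.0318]
ee_rot: [0.001, 1.568, 0.001]
ft_force: [1.3, -0.3, -0.8]
width: 0.5
```

```bash
python3 - <<'E'
from h import *
T=wristT();im=capture('wrist');save(im,'w10')
s=telemetry.observe();print(s['clock'],s['ee_pos'],s['width'],s['ft_force'])
E
```

```text
20.0 [0.46979151 0.34676446 0.03221834] 0.5020256895239671 [ 0.61837551 -0.34447706  0.02404026]
```

View pics/w10.png

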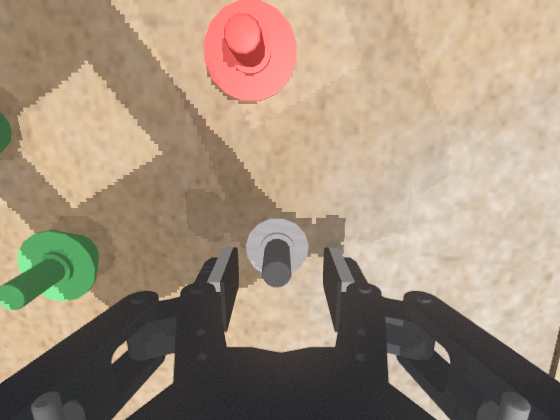

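Call:
drive_tool([
  [[-0.002, -0.001, -0.007], 0],
  [[0, 0, 0], 0],
  [[0, 0, 0], 0],
])

```text
clock: 20.3
ee_pos: [0.466, 0.3451, 0.0235]
ee_rot: [-0.0, 1.571, 0.0]
ft_force: [0.4, -0.8, 0.1]
width: 0.498
```

Call:
drive_tool([
  [[0, 0, 0], 0],
  [[0, 0, 0], 0],
  [[0, 0, 0], 0],
  [[0, 0, 0], 0],
], claw=1)

```text
clock: 20.7
ee_pos: [0.4663, 0.3452, 0.0236]
ee_rot: [0.0, 1.57, 0.0]
ft_force: [-0.1, -0.7, 1.9]
width: 0.138
```

Call:
drive_tool([
  [[0, 0, 0.02], 0],
  [[0, 0, 0.04], 0],
  [[0, 0, 0.04], 0],
  [[0, 0, 0.04], 0],
  [[0, 0, 0.04], 0],
  [[0, 0, 0], 0],
])

```text
clock: 21.3
ee_pos: [0.4701, 0.3474, 0.2109]
ee_rot: [0.005, 1.559, 0.006]
ft_force: [0.5, -0.6, -0.5]
width: 0.139
```

Call:
drive_tool([
  [[0.01, -0.02, 0], 0],
  [[0.01, -0.04, 0], 0],
  [[0.01, -0.045, 0], 0],
  [[0.01, -0.045, 0], 0],
  [[0.01, -0.045, 0], 0],
  [[0.001, -0.045, 0], 0],
  [[0, -0.045, 0], 0],
  [[0, -0.045, 0], 0],
  [[0, -0.045, 0], 0],
  [[0, -0.045, 0], 0],
  [[0, -0.045, 0], 0],
  [[0, -0.03, 0], 0],
  [[0, -0.019, 0], 0],
  [[0, 0, 0], 0],
  [[0, 0, 0], 0],
  [[0, 0, 0], 0],
])

```text
clock: 22.9
ee_pos: [0.5166, -0.1677, 0.2024]
ee_rot: [0.0, 1.572, 0.002]
ft_force: [-0.6, 0.7, -1.8]
width: 0.142
```

```bash
python3 - <<'E'
from h import *
T=wristT();im=capture('wrist');save(im,'w11');np.save('w11T.npy',T)
s=telemetry.observe();print(s['clock'],s['ee_pos'],s['width'],s['ft_force'],s['q'].round(3))
th=np.linspace(0,2*np.pi,60);tcp=s['ee_pos']
for dx in (-.002,0,.002):
    p=proj('wrist',np.c_[tcp[0]+dx+.0175*np.cos(th),tcp[1]+.0175*np.sin(th),np.full(60,tcp[2]-.0066)],T)
    print(dx,p.min(0).round(1),p.max(0).round(1))
E
```

```text
22.95 [ 0.51680061 -0.16761008  0.20267907] 0.13766711280116142 [-0.87290636  0.86471678 -1.33103948] [-0.443  0.071  1.833  0.     1.239 -2.016]
-0.002 [245.3 224. ] [312.2 285.5]
0 [245.4 227.7] [312.  288.8]
0.002 [245.5 231.4] [311.9 292.1]
```

View pics/w11.png

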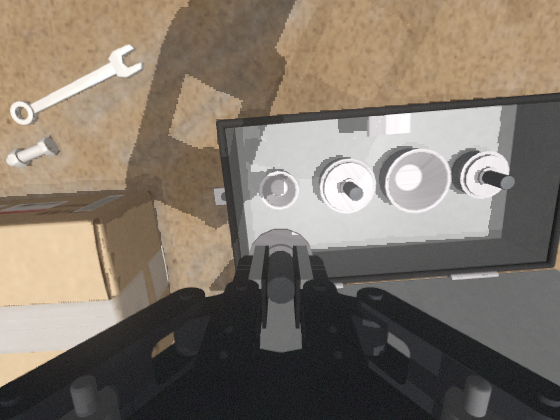

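```bash
python3 - <<'E'
from h import *
T=np.load('w11T.npy')
print(atz('wrist',[[160,195],[165,290]],0.0,T).round(3),atz('wrist',[[100,218],[110,300]],0.1,T).round(3))
print(proj('scene',[[.5,-.25,0],[.5,-.25,.1],[.6,-.25,.1]]))
E
```

```text
[[ 0.528 -0.305  0.   ]
 [ 0.651 -0.312  0.   ]] [[ 0.524 -0.317  0.1  ]
 [ 0.602 -0.321  0.1  ]]
[[336.95507105 281.64383512]
 [339.63874452 254.06784807]
 [362.6562519  233.16348977]]
```

Call:
drive_tool([
  [[0, -0.0015, -0.01], 0],
  [[0, 0, -0.04], 0],
  [[0, 0, -0.04], 0],
  [[0, 0, -0.03], 0],
  [[0, 0, -0.02], 0],
  [[0, 0, -0.01], 0],
  [[0, 0, -0.005], 0],
  [[0, 0, -0.004], 0],
  [[0, 0, 0], 0],
  [[0, 0, 0], 0],
])

```text
clock: 23.95
ee_pos: [0.5181, -0.1709, 0.0455]
ee_rot: [-0.001, 1.569, -0.001]
ft_force: [0.1, -0.1, -1.2]
width: 0.143
```

Call:
drive_tool([
  [[0, 0.001, -0.002], 0],
  [[0, 0, -0.002], 0],
  [[0, 0, -0.001], 0],
  [[0, 0, -0.001], 0],
  [[0, 0, 0], 0],
  [[0, 0, 0], 0],
])

```text
clock: 24.55
ee_pos: [0.5171, -0.1695, 0.0383]
ee_rot: [-0.0, 1.571, 0.0]
ft_force: [0.7, 0.4, -1.4]
width: 0.139
```

Call:
drive_tool([
  [[0, 0, -0.001], 0],
  [[0, 0, -0.001], 0],
  [[0, 0, -0.001], 0],
  [[0, 0, 0], 0],
  [[0, 0, 0], 0],
])

```text
clock: 25.05
ee_pos: [0.5166, -0.1693, 0.0358]
ee_rot: [0.0, 1.572, 0.001]
ft_force: [-4.2, 1.7, 5.6]
width: 0.139
```

Call:
drive_tool([
  [[-0.0005, 0, -0.001], 0],
  [[0, 0, -0.0005], 0],
  [[0, 0, 0], 0],
  [[0, 0, 0], 0],
])

```text
clock: 25.45
ee_pos: [0.5167, -0.1693, 0.0356]
ee_rot: [0.0, 1.572, 0.001]
ft_force: [-6.4, 2.7, 12.9]
width: 0.139
```

Call:
drive_tool([
  [[-0.001, 0, 0.001], 0],
  [[0, 0, 0], 0],
])

```text
clock: 25.65
ee_pos: [0.5163, -0.1693, 0.0357]
ee_rot: [0.0, 1.569, 0.0]
ft_force: [-1.5, 2.9, 6.2]
width: 0.139
```

Call:
drive_tool([
  [[0, 0, 0], 0],
  [[0, 0, 0], 0],
  [[0, 0, 0], 0],
  [[0, 0, 0.02], 0],
  [[0, 0, 0.04], 0],
  [[0, 0, 0.04], 0],
  [[0, 0.02, 0.03], 0],
  [[0, 0.02, 0], 0],
  [[0, 0.02, 0], 0],
  [[0, 0.012, 0], 0],
  [[0, 0, 0], 0],
  [[0, 0, 0], 0],
], claw=0.3)

```text
clock: 26.85
ee_pos: [0.5154, -0.0977, 0.1643]
ee_rot: [-0.001, 1.571, 0.0]
ft_force: [0.2, 0.4, -1.0]
width: 0.344
```

```bash
python3 - <<'E'
from h import *
T=wristT();im=capture('wrist');save(im,'w12');np.save('w12T.npy',T)
s=telemetry.observe();print(s['clock'],s['ee_pos'],s['width'],s['ft_force'],s['q'].round(3))
crop(im,120,60,500,280,2,'w12c')
save(capture('scene'),'s12')
E
```

```text
26.9 [ 0.51553371 -0.09800087  0.16441285] 0.3509813307594034 [ 0.37969783 -0.64249269 -0.13003381] [-3.210e-01  7.300e-02  1.908e+00 -1.000e-03  1.161e+00 -1.892e+00]
```

View pics/w12c.png

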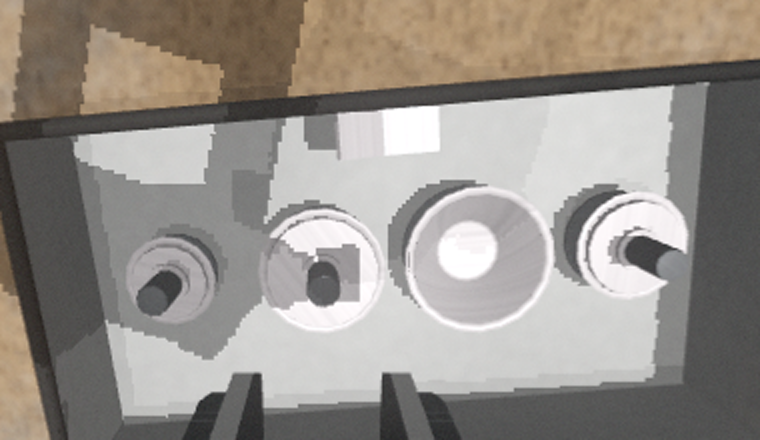

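View pics/s12.png

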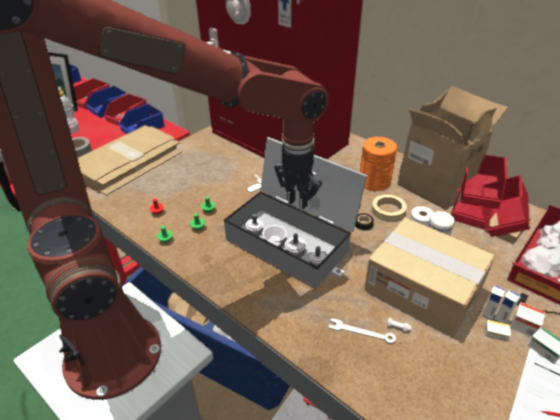

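Call:
drive_tool([
  [[-0.0035, 0.001, -0.02], 0],
  [[0, 0, -0.03], 0],
  [[0, 0, -0.03], 0],
  [[0, 0, -0.02], 0],
  [[0, 0, -0.01], 0],
  [[0, 0, 0], 0],
  [[0, 0, 0], 0],
], claw=0.5)

```text
clock: 27.65
ee_pos: [0.5128, -0.097, 0.0555]
ee_rot: [-0.0, 1.57, -0.001]
ft_force: [0.7, -0.7, -0.1]
width: 0.247
```

```bash
cat > look.py <<'E'
from h import *
import sys
n=sys.argv[1]; x0,y0,x1,y1,sc=map(int,sys.argv[2:7]) if len(sys.argv)>2 else (160,130,400,330,3)
T=wristT();im=capture('wrist');save(im,n);np.save(n+'T.npy',T)
s=telemetry.observe();print(s['clock'],s['ee_pos'].round(4),s['width'].round(3),s['ft_force'].round(2))
crop(im,x0,y0,x1,y1,sc,n+'c')
E
python3 look.py w13
```

```text
Traceback (most recent call last):
  File "look.py", line 5, in <module>
    s=telemetry.observe();print(s['clock'],s['ee_pos'].round(4),s['width'].round(3),s['ft_force'].round(2))
                                                                ^^^^^^^^^^^^^^^^
AttributeError: 'float' object has no attribute 'round'
```

```bash
sed -i "s/s\['width'\].round(3)/round(s['width'],3)/" look.py; sed -i "s/^T=wristT();im/T=wristT();s0=telemetry.observe();im/" look.py
python3 look.py w13
```

```text
27.75 [ 0.5135 -0.097   0.0563] 0.246 [ 0.19  0.2  -0.21]
```

View pics/w13c.png

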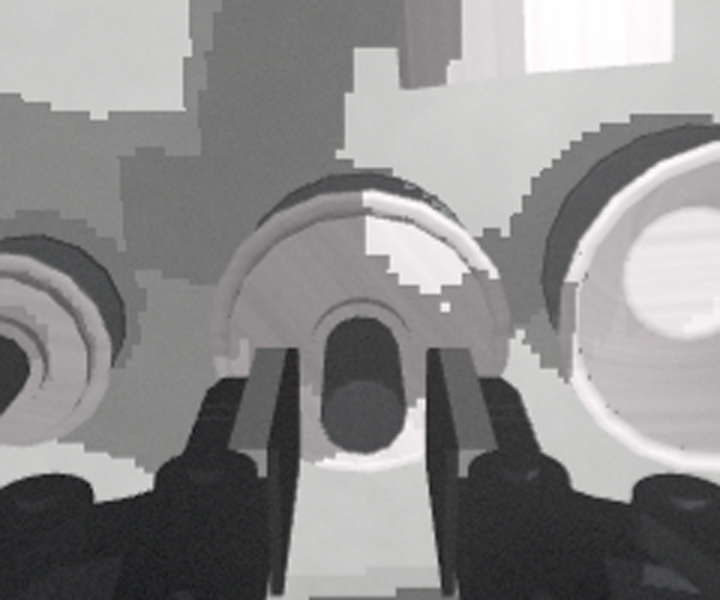

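Call:
drive_tool([
  [[0, 0.002, 0], 0],
  [[0, 0.002, 0], 0],
  [[0, 0.001, 0], 0],
  [[0, 0.001, 0], 0],
  [[0, 0.001, 0], 0],
  [[0, 0, 0], 0],
])

```text
clock: 28.35
ee_pos: [0.5135, -0.0914, 0.0564]
ee_rot: [-0.004, 1.568, -0.002]
ft_force: [-1.9, -7.0, 4.6]
width: 0.249
```

```bash
python3 look.py w14
```

```text
28.4 [ 0.5135 -0.0914  0.0564] 0.254 [ 0.23 -5.83  4.78]
```

View pics/w14c.png

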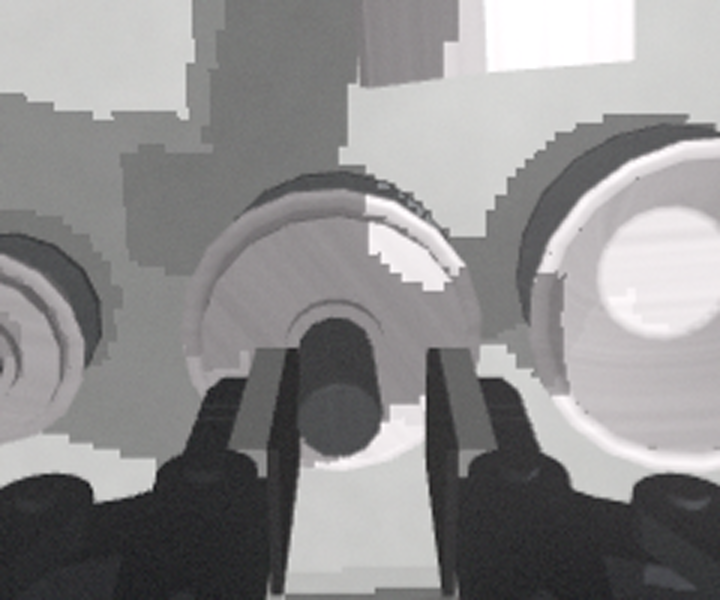

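Call:
drive_tool([
  [[0, 0.001, 0], 0],
  [[0, 0.001, 0], 0],
  [[0, 0.001, 0], 0],
  [[0, 0, 0], 0],
])

```text
clock: 28.8
ee_pos: [0.5143, -0.0899, 0.0574]
ee_rot: [-0.007, 1.567, -0.004]
ft_force: [-3.2, -9.4, 8.8]
width: 0.248
```

```bash
python3 look.py w15
```

```text
28.85 [ 0.5143 -0.09    0.0574] 0.25 [-2.12 -9.87  8.41]
```

View pics/w15c.png

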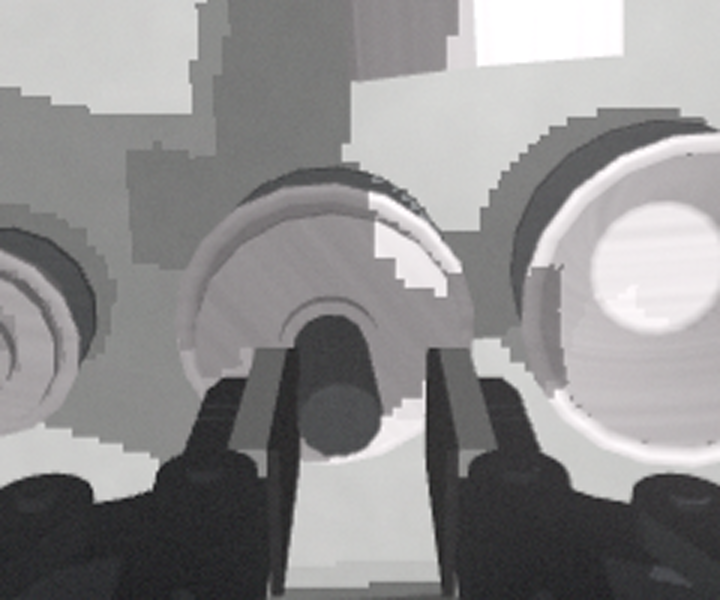

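Call:
drive_tool([
  [[0, 0.001, 0], 0],
  [[0, 0.001, 0], 0],
  [[0, 0.001, 0], 0],
  [[0, 0, 0], 0],
  [[0, 0, 0], 0],
])

```text
clock: 29.35
ee_pos: [0.5152, -0.0883, 0.0586]
ee_rot: [-0.01, 1.565, -0.005]
ft_force: [-4.1, -12.6, 12.3]
width: 0.252
```

```bash
python3 look.py w16
```

```text
29.4 [ 0.5152 -0.0883  0.0586] 0.254 [ -3.36 -12.05  12.29]
```

View pics/w16c.png

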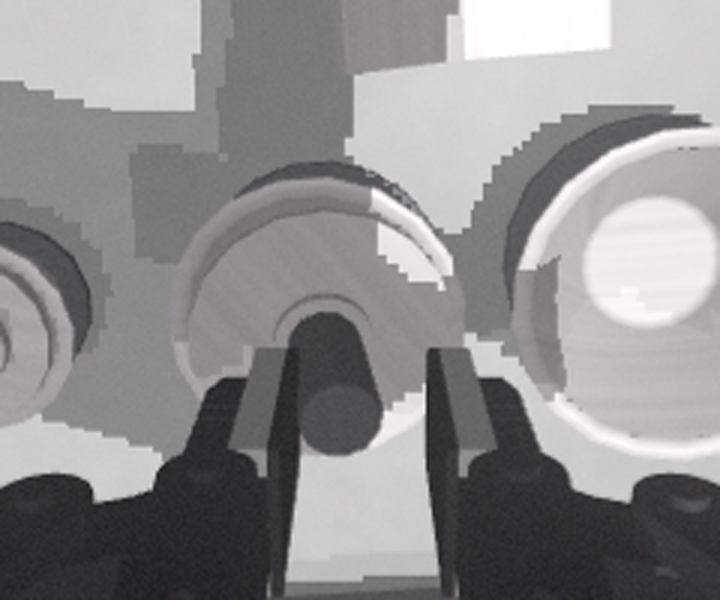

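```bash
cat > tilt.py <<'E'
from h import *
import sys
def tilt(n,base,top,zb=.0365,L=.031,x0=160,y0=130,s=3):
    T=np.load(n+'T.npy'); b=atz('wrist',[[x0+base[0]/s,y0+base[1]/s]],zb,T)[0]
    t=atz('wrist',[[x0+top[0]/s,y0+top[1]/s]],zb+L,T)[0]
    d=t-b; print(n,b.round(4),t.round(4),'tilt y',np.degrees(np.arctan2(d[1],d[2])).round(1),'x',np.degrees(np.arctan2(d[0],d[2])).round(1))
if __name__=='__main__':
    tilt('w13',(361,347),(363,415)); tilt('w14',(335,347),(340,420)); tilt('w15',(328,343),(340,420)); tilt('w16',(322,340),(342,420))
E
python3 tilt.py
```

```text
w13 [ 0.5115 -0.0962  0.0365] [ 0.5098 -0.0958  0.0675] tilt y 0.6 x -3.1
w14 [ 0.5118 -0.0955  0.0365] [ 0.511  -0.0937  0.0675] tilt y 3.2 x -1.5
w15 [ 0.5122 -0.0954  0.0365] [ 0.5123 -0.0922  0.0675] tilt y 5.8 x 0.1
w16 [ 0.513  -0.095   0.0365] [ 0.5138 -0.0903  0.0675] tilt y 8.7 x 1.4
```

Call:
drive_tool([
  [[0, 0.001, 0], 0],
  [[0, 0.001, 0], 0],
  [[0, 0, 0], 0],
  [[0, 0, 0], 0],
])

```text
clock: 29.8
ee_pos: [0.516, -0.0869, 0.0593]
ee_rot: [-0.011, 1.564, -0.006]
ft_force: [-3.3, -13.8, 13.9]
width: 0.253
```

```bash
python3 look.py w17
```

```text
29.85 [ 0.516  -0.0869  0.0593] 0.254 [ -2.38 -12.68  14.48]
```

View pics/w17c.png

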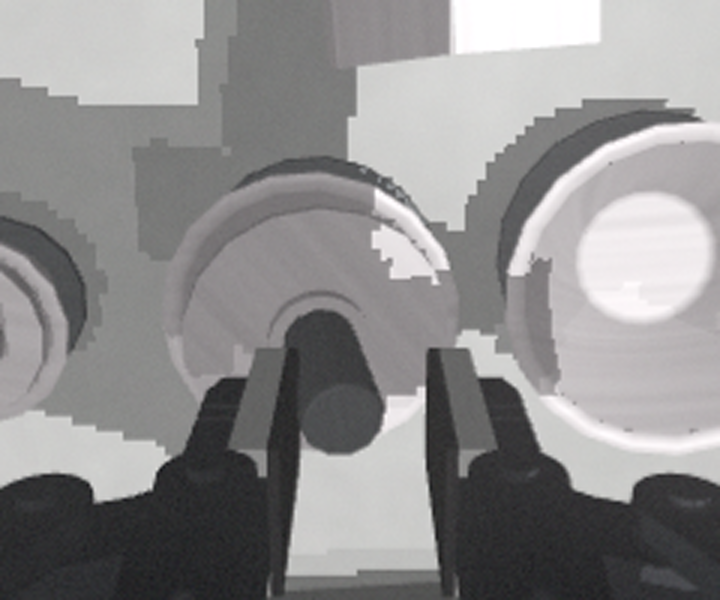

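```bash
python3 - <<'E'
from tilt import tilt
tilt('w17',(317,338),(343,418))
E
```

```text
w17 [ 0.5138 -0.0947  0.0365] [ 0.5146 -0.0888  0.0675] tilt y 10.8 x 1.5
```

Call:
drive_tool([
  [[0, -0.002, 0], 0],
  [[0, -0.002, 0], 0],
  [[0, -0.002, 0], 0],
  [[0, -0.002, 0], 0],
  [[0, -0.002, 0], 0],
  [[0, -0.002, 0], 0],
  [[0, -0.002, 0], 0],
  [[0, 0, 0], 0],
  [[0, 0, 0], 0],
])

```text
clock: 30.75
ee_pos: [0.5114, -0.0948, 0.0542]
ee_rot: [0.001, 1.572, 0.001]
ft_force: [0.1, -0.0, -0.5]
width: 0.253
```

```bash
python3 look.py w18
```

```text
30.8 [ 0.5116 -0.0949  0.0543] 0.25 [ 0.8   0.29 -0.67]
```

View pics/w18c.png

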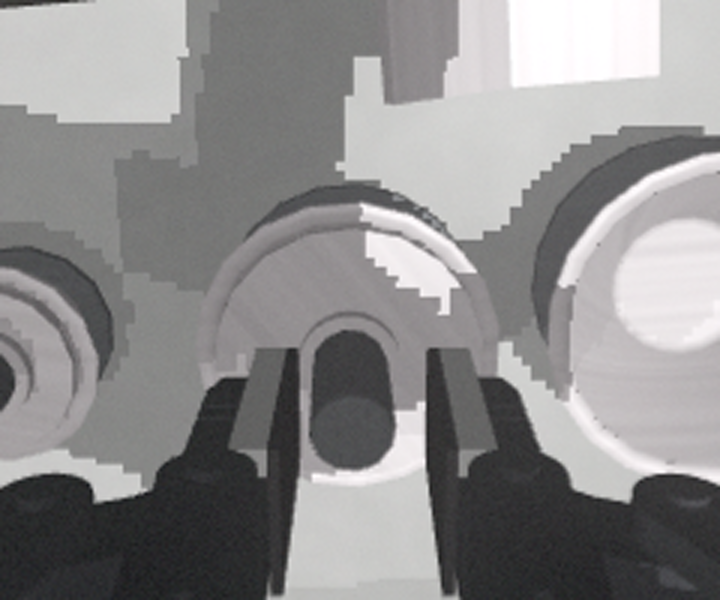

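```bash
python3 - <<'E'
from tilt import tilt
tilt('w18',(349,360),(353,432))
E
```

```text
w18 [ 0.5113 -0.0961  0.0365] [ 0.5099 -0.0952  0.0675] tilt y 1.8 x -2.7
```

Call:
drive_tool([
  [[0, -0.001, 0.01], 0],
  [[0, 0, 0.03], 0],
  [[0, 0, 0.04], 0],
  [[0, 0.02, 0.03], 0],
  [[0, 0.04, 0], 0],
  [[0, 0.04, 0], 0],
  [[-0.005, 0.03, 0], 0],
  [[-0.007, 0.013, 0], 0],
  [[0, 0, 0], 0],
  [[0, 0, 0], 0],
])

```text
clock: 31.8
ee_pos: [0.5001, 0.046, 0.1651]
ee_rot: [-0.001, 1.57, -0.0]
ft_force: [0.9, 0.1, -0.4]
width: 0.249
```

```bash
python3 look.py w19 40 60 340 260 2
```

```text
31.85 [0.5003 0.0456 0.165 ] 0.249 [-0.63  0.13  0.16]
```

View pics/w19c.png

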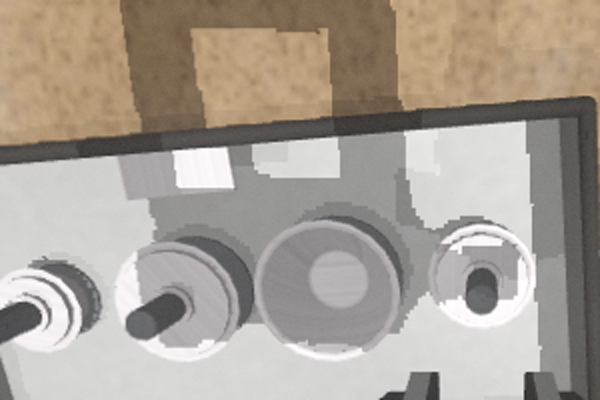

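Call:
drive_tool([
  [[-0.002, 0, -0.02], 0],
  [[0, 0, -0.03], 0],
  [[0, 0, -0.03], 0],
  [[0, 0, -0.02], 0],
  [[0, 0, -0.012], 0],
  [[0, 0, 0], 0],
  [[0, 0, 0], 0],
])

```text
clock: 32.55
ee_pos: [0.4989, 0.0459, 0.0534]
ee_rot: [0.0, 1.57, -0.001]
ft_force: [0.1, 0.1, 0.4]
width: 0.249
```

```bash
python3 look.py w20
```

```text
32.6 [0.4995 0.0461 0.054 ] 0.245 [-0.2   0.23  0.24]
```

View pics/w20c.png

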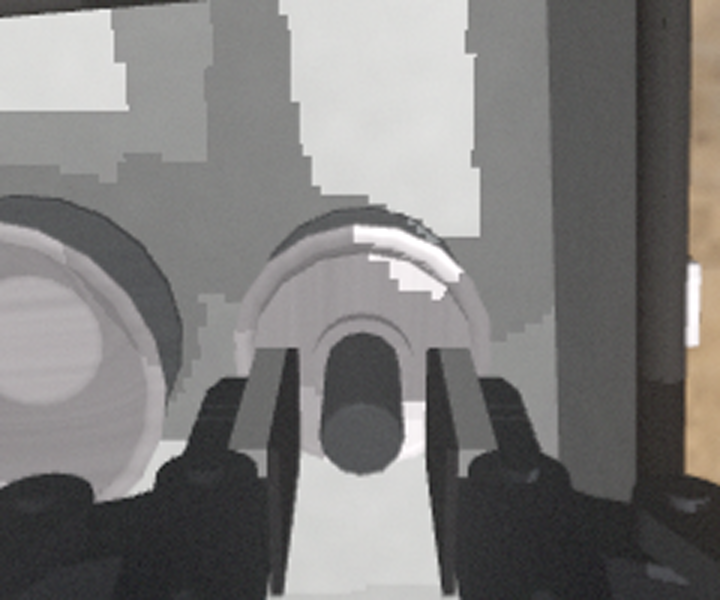

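Call:
drive_tool([
  [[0, -0.002, 0], 0],
  [[0, -0.002, 0], 0],
  [[0, -0.001, 0], 0],
  [[0, -0.001, 0], 0],
  [[0, -0.001, 0], 0],
  [[0, -0.001, 0], 0],
  [[0, -0.001, 0], 0],
  [[0, -0.001, 0], 0],
  [[0, 0, 0], 0],
])

```text
clock: 33.5
ee_pos: [0.499, 0.0381, 0.054]
ee_rot: [0.003, 1.569, 0.002]
ft_force: [-0.6, 8.0, 6.9]
width: 0.25
```

```bash
python3 look.py w21
```

```text
33.55 [0.499  0.0381 0.054 ] 0.247 [-1.61  6.81  6.98]
```

View pics/w21c.png

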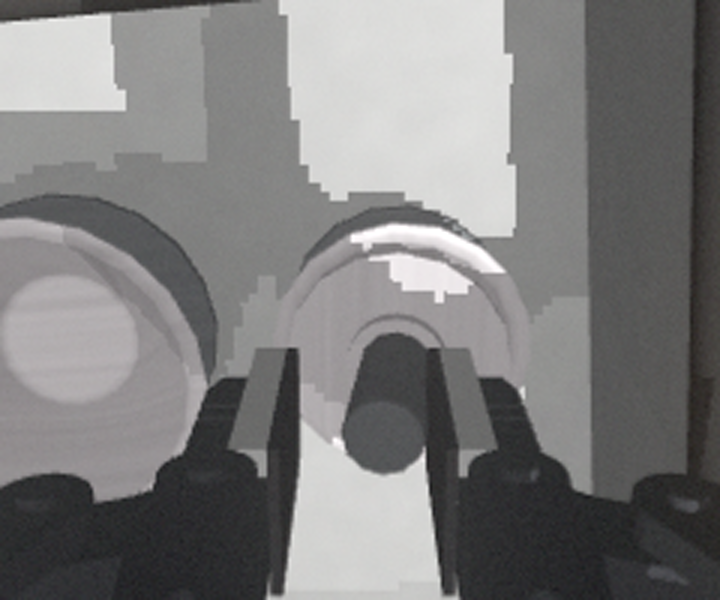

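```bash
python3 - <<'E'
from tilt import tilt
tilt('w20',(361,362),(362,440),zb=.0335)
tilt('w21',(397,362),(384,437),zb=.0335)
E
```

```text
w20 [0.5002 0.0468 0.0335] [0.4999 0.047  0.0645] tilt y 0.3 x -0.6
w21 [0.5006 0.0459 0.0335] [0.4998 0.0426 0.0645] tilt y -6.1 x -1.5
```

Call:
drive_tool([
  [[0, -0.001, 0], 0],
  [[0, -0.0005, 0], 0],
  [[0, 0, 0], 0],
  [[0, 0, 0], 0],
])

```text
clock: 33.95
ee_pos: [0.4993, 0.037, 0.0543]
ee_rot: [0.004, 1.569, 0.002]
ft_force: [-1.4, 8.5, 8.5]
width: 0.251
```

```bash
python3 look.py w22
```

```text
34.0 [0.4993 0.037  0.0544] 0.25 [-1.62  8.56  8.22]
```

View pics/w22c.png

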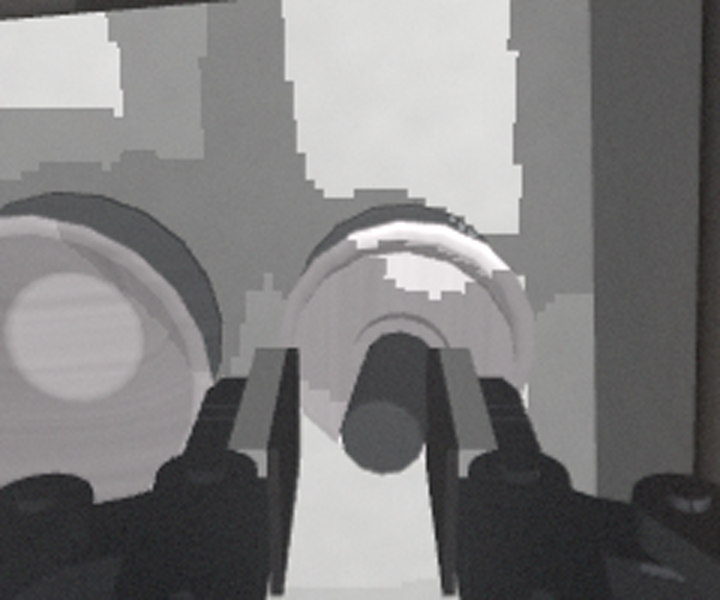

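```bash
python3 - <<'E'
from tilt import tilt
tilt('w22',(402,362),(383,437),zb=.0335)
E
```

```text
w22 [0.5011 0.0458 0.0335] [0.5003 0.0413 0.0645] tilt y -8.2 x -1.5
```

Call:
drive_tool([
  [[0, -0.001, 0], 0],
  [[0, -0.0005, 0], 0],
  [[0, 0, 0], 0],
  [[0, 0, 0], 0],
])

```text
clock: 34.4
ee_pos: [0.4998, 0.0359, 0.0549]
ee_rot: [0.005, 1.568, 0.003]
ft_force: [-1.6, 10.0, 10.2]
width: 0.251
```

```bash
python3 look.py w23
```

```text
34.45 [0.4998 0.0359 0.0549] 0.251 [-1.97  9.66 11.35]
```

View pics/w23c.png

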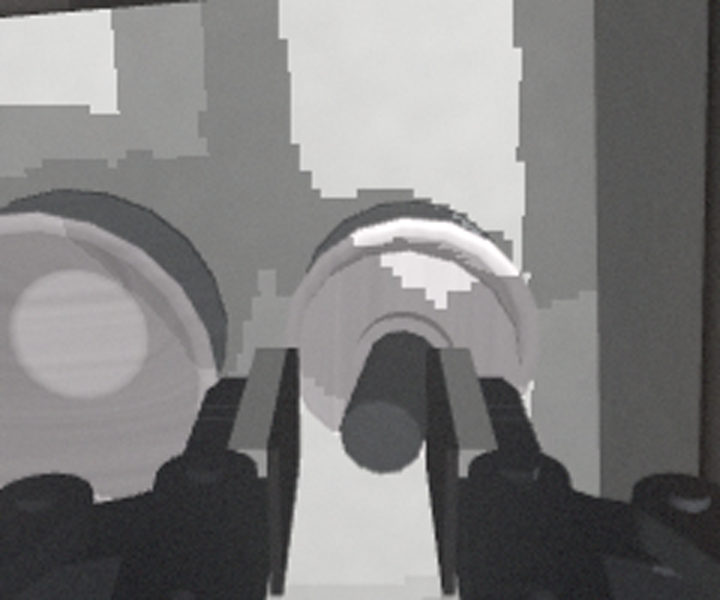

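```bash
python3 - <<'E'
from tilt import tilt
tilt('w23',(405,360),(382,436),zb=.0335)
E
```

```text
w23 [0.5014 0.0454 0.0335] [0.5009 0.0401 0.0645] tilt y -9.6 x -1.0
```

Call:
drive_tool([
  [[0, -0.0005, 0], 0],
  [[0, 0, 0], 0],
])

```text
clock: 34.65
ee_pos: [0.4999, 0.0356, 0.0551]
ee_rot: [0.005, 1.568, 0.003]
ft_force: [-2.3, 10.0, 12.1]
width: 0.25
```

Call:
drive_tool([
  [[0, 0.002, 0], 0],
  [[0, 0.002, 0], 0],
  [[0, 0.002, 0], 0],
  [[0, 0.002, 0], 0],
  [[0, 0.002, 0], 0],
  [[0, 0.002, 0], 0],
  [[0, 0.001, 0], 0],
  [[0, 0, 0], 0],
  [[0, 0, 0], 0],
])

```text
clock: 35.55
ee_pos: [0.498, 0.0459, 0.0527]
ee_rot: [-0.0, 1.571, -0.0]
ft_force: [-0.3, 0.5, -0.0]
width: 0.248
```

```bash
python3 look.py w24
```

```text
35.6 [0.4981 0.0459 0.0528] 0.248 [ 0.28 -0.53 -0.88]
```

View pics/w24c.png

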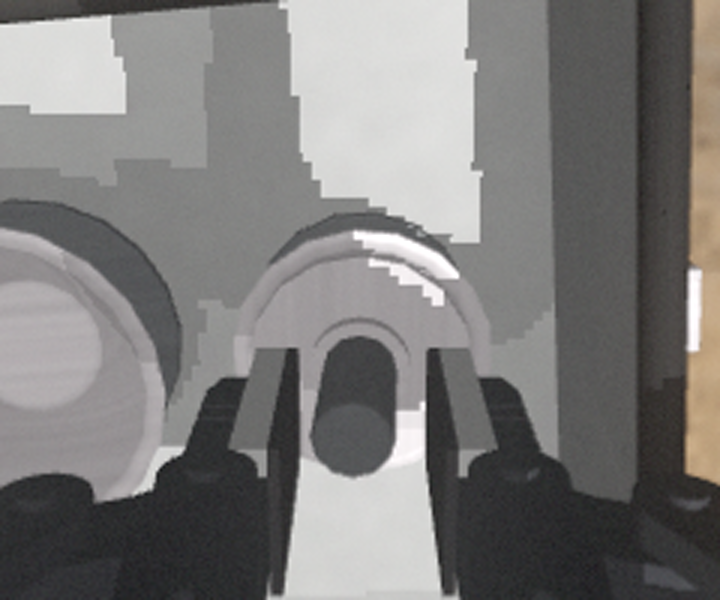

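Call:
drive_tool([
  [[0, 0, -0.005], 0],
  [[0, 0, -0.005], 0],
  [[0, 0, 0], 0],
])

```text
clock: 35.9
ee_pos: [0.4971, 0.0461, 0.0417]
ee_rot: [-0.0, 1.573, 0.0]
ft_force: [0.3, 0.5, 0.1]
width: 0.247
```

Call:
drive_tool([
  [[0, 0, 0], 0],
  [[0, 0, 0], 0],
  [[0, 0, 0], 0],
], claw=1)

```text
clock: 36.2
ee_pos: [0.4976, 0.046, 0.0425]
ee_rot: [-0.0, 1.572, 0.0]
ft_force: [-0.4, -0.4, -2.3]
width: 0.137
```

Call:
drive_tool([
  [[0, 0, -0.001], 0],
  [[0, 0, -0.001], 0],
  [[0, 0, 0], 0],
])

```text
clock: 36.5
ee_pos: [0.4979, 0.046, 0.0421]
ee_rot: [-0.001, 1.572, 0.0]
ft_force: [-5.0, -0.6, 9.1]
width: 0.141
```

Call:
drive_tool([
  [[-0.001, 0, -0.001], 0],
  [[0, 0, 0], 0],
  [[-0.0005, 0, 0.001], 0],
  [[0, 0, 0], 0],
])

```text
clock: 36.9
ee_pos: [0.4976, 0.046, 0.042]
ee_rot: [-0.0, 1.569, 0.0]
ft_force: [-2.2, -0.0, 7.2]
width: 0.135
```

Call:
drive_tool([
  [[0, 0, 0], 0],
  [[0, 0, 0], 0],
  [[0, 0, 0], 0],
  [[0, 0, 0.011], 0],
  [[0, 0, 0], 0],
  [[0, 0, 0], 0],
], claw=0.5)

```text
clock: 37.5
ee_pos: [0.4973, 0.0461, 0.0525]
ee_rot: [-0.0, 1.569, 0.0]
ft_force: [0.1, -0.6, -0.4]
width: 0.248
```

```bash
python3 look.py w25
```

```text
37.55 [0.497  0.0461 0.0522] 0.253 [-0.02  0.46  0.02]
```

View pics/w25c.png

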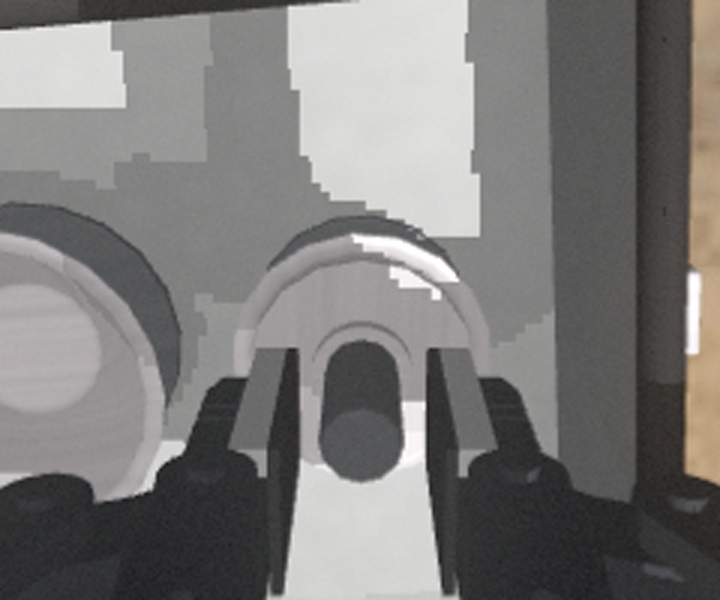

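Call:
drive_tool([
  [[0, 0, 0.02], 0],
  [[0, 0, 0.04], 0],
  [[0, -0.02, 0.03], 0],
  [[0, -0.04, 0], 0],
  [[0.005, -0.04, 0], 0],
  [[0.01, -0.03, 0], 0],
  [[0, -0.013, 0], 0],
  [[0, 0, -0.02], 0],
  [[0, 0, -0.04], 0],
  [[0, 0, -0.02], 0],
  [[0, 0, -0.007], 0],
  [[0, 0, 0], 0],
  [[0, 0, 0], 0],
])

```text
clock: 38.85
ee_pos: [0.5125, -0.0969, 0.0558]
ee_rot: [-0.001, 1.569, 0.0]
ft_force: [0.7, 0.0, 0.1]
width: 0.248
```

```bash
python3 look.py w26
```

```text
38.9 [ 0.513  -0.0971  0.0563] 0.249 [-0.21 -0.15 -0.14]
```

View pics/w26c.png

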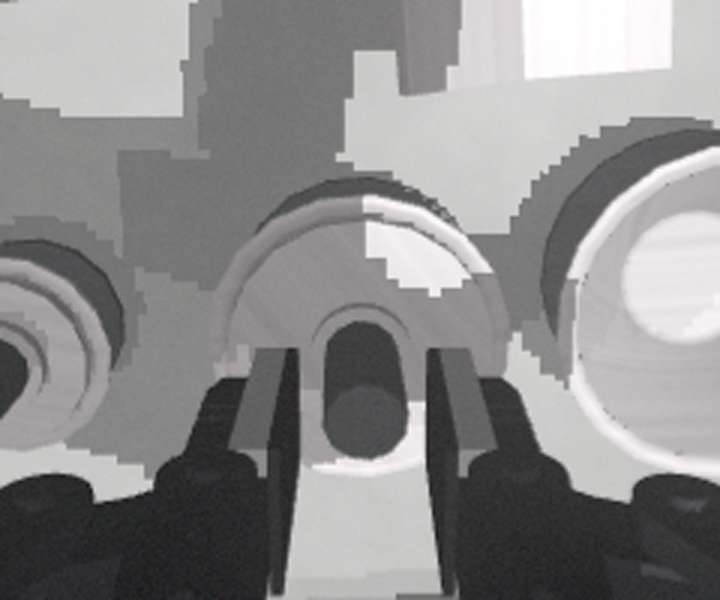

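Call:
drive_tool([
  [[0, 0.002, 0], 0],
  [[0, 0.002, 0], 0],
  [[0, 0.002, 0], 0],
  [[0, 0.001, 0], 0],
  [[0, 0.001, 0], 0],
  [[0, 0.001, 0], 0],
  [[0, 0.001, 0], 0],
  [[0, 0.001, 0], 0],
  [[0, 0.001, 0], 0],
  [[0, 0.001, 0], 0],
  [[0, 0.001, 0], 0],
  [[0, 0, 0], 0],
  [[0, 0, 0], 0],
])

```text
clock: 40.2
ee_pos: [0.5151, -0.0879, 0.0588]
ee_rot: [-0.01, 1.564, -0.006]
ft_force: [-4.0, -10.7, 11.8]
width: 0.253
```

```bash
python3 look.py w27
```

```text
40.25 [ 0.515  -0.0879  0.0588] 0.25 [ -3.4  -12.16  12.51]
```

View pics/w27c.png

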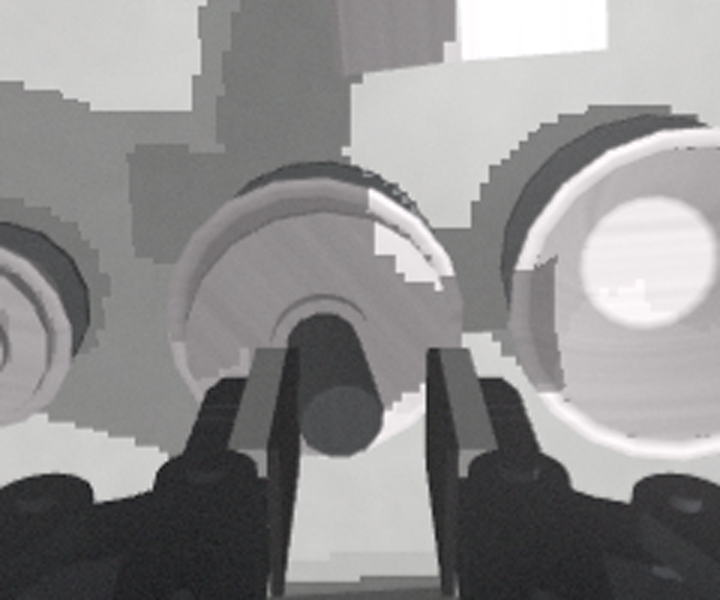

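Call:
drive_tool([
  [[0, 0.001, 0], 0],
  [[0, 0, 0], 0],
  [[0, 0, 0], 0],
])

```text
clock: 40.55
ee_pos: [0.5154, -0.0873, 0.0592]
ee_rot: [-0.01, 1.564, -0.006]
ft_force: [-2.4, -13.5, 14.1]
width: 0.249
```

```bash
python3 look.py w28; python3 - <<'E'
from tilt import tilt
tilt('w27',(320,340),(343,420))
E
```

```text
40.6 [ 0.5154 -0.0873  0.0592] 0.251 [ -3.01 -12.4   13.35]
w27 [ 0.513  -0.095   0.0365] [ 0.5138 -0.0897  0.0675] tilt y 9.7 x 1.4
```

View pics/w28c.png

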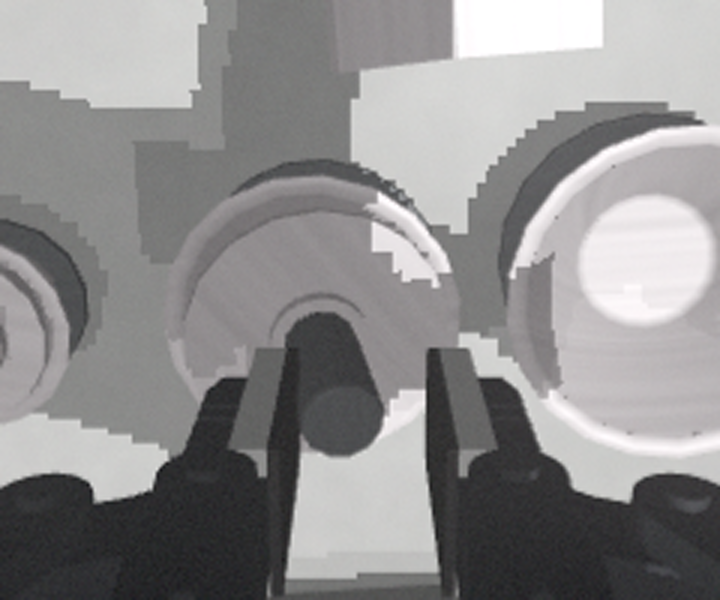

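Call:
drive_tool([
  [[0, -0.003, 0], 0],
  [[0, -0.002, 0], 0],
  [[0, -0.002, 0], 0],
  [[0, -0.002, 0], 0],
  [[0, -0.002, 0], 0],
  [[0, -0.002, 0], 0],
  [[0, -0.002, 0], 0],
  [[0, 0, -0.006], 0],
  [[0, 0, -0.005], 0],
  [[0, 0, 0], 0],
  [[0, 0, 0], 0],
])

```text
clock: 41.7
ee_pos: [0.5111, -0.0966, 0.0432]
ee_rot: [0.0, 1.572, 0.001]
ft_force: [0.7, -0.2, -0.7]
width: 0.253
```

Rocked to ~10°, brought back. Now press it home with a light grip and release.

Call:
drive_tool([
  [[0, 0, 0], 0],
  [[0, 0, 0], 0],
  [[0, 0, 0], 0],
  [[0, 0, -0.001], 0],
  [[-0.001, 0, -0.001], 0],
  [[0, 0, -0.001], 0],
  [[0, 0, 0], 0],
], claw=1)

```text
clock: 42.4
ee_pos: [0.5118, -0.0972, 0.0435]
ee_rot: [-0.0, 1.57, 0.0]
ft_force: [-4.9, 1.3, 12.9]
width: 0.14
```

Call:
drive_tool([
  [[-0.0005, 0, 0.001], 0],
  [[0, 0, 0], 0],
])

```text
clock: 42.6
ee_pos: [0.5116, -0.0972, 0.0435]
ee_rot: [-0.0, 1.568, -0.0]
ft_force: [-1.3, -0.1, 7.1]
width: 0.135
```

Call:
drive_tool([
  [[0, 0, 0], 0],
  [[0, 0, 0], 0],
  [[0, 0, 0], 0],
  [[0, 0, 0.013], 0],
  [[0, 0, 0], 0],
  [[0, 0, 0], 0],
], claw=0.5)

```text
clock: 43.2
ee_pos: [0.5108, -0.0972, 0.0556]
ee_rot: [-0.001, 1.569, -0.0]
ft_force: [0.5, -0.1, -0.1]
width: 0.248
```

```bash
python3 look.py w29
```

```text
43.25 [ 0.5104 -0.0971  0.0552] 0.251 [-0.08  0.2  -0.54]
```

View pics/w29c.png

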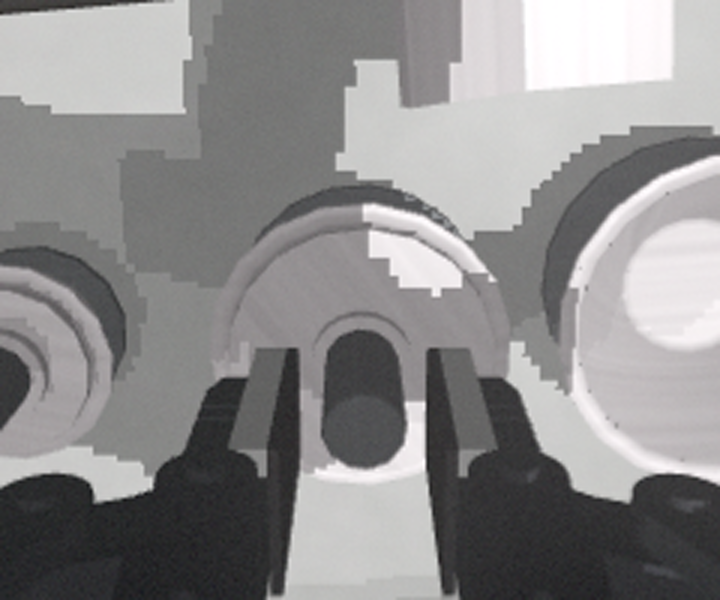

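Call:
drive_tool([
  [[0, 0, 0.02], 0],
  [[0, 0, 0.04], 0],
  [[0, 0.02, 0.03], 0],
  [[0, 0.04, 0], 0],
  [[-0.005, 0.04, 0], 0],
  [[-0.005, 0.03, 0], 0],
  [[-0.001, 0.013, 0], 0],
  [[0, 0, -0.02], 0],
  [[0, 0, -0.04], 0],
  [[0, 0, -0.02], 0],
  [[0, 0, -0.011], 0],
  [[0, 0, 0], 0],
  [[0, 0, 0], 0],
])

```text
clock: 44.55
ee_pos: [0.5, 0.0457, 0.0545]
ee_rot: [-0.0, 1.57, -0.0]
ft_force: [0.2, -0.3, 0.6]
width: 0.245
```

```bash
python3 look.py w30
```

```text
44.6 [0.5006 0.0458 0.0551] 0.249 [ 0.34 -0.59 -0.78]
```

View pics/w30c.png

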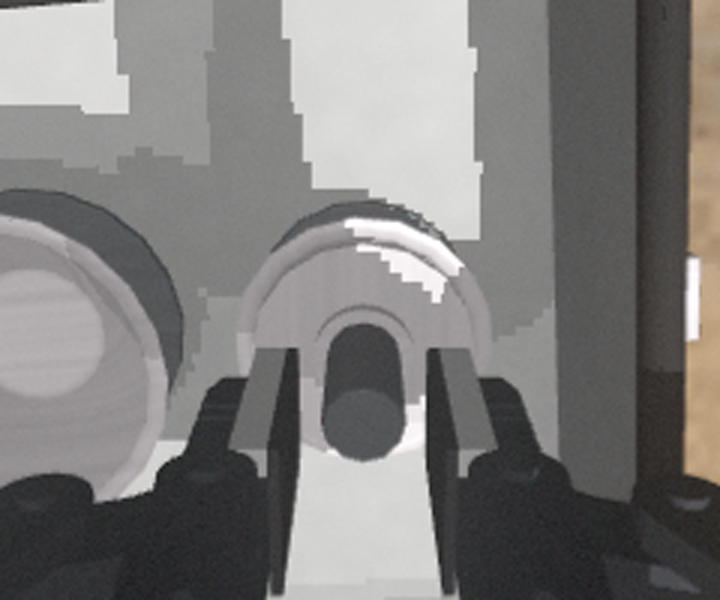

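Call:
drive_tool([
  [[0, -0.002, 0], 0],
  [[0, -0.002, 0], 0],
  [[0, -0.002, 0], 0],
  [[0, -0.001, 0], 0],
  [[0, -0.001, 0], 0],
  [[0, -0.001, 0], 0],
  [[0, -0.001, 0], 0],
  [[0, -0.001, 0], 0],
  [[0, -0.001, 0], 0],
  [[0, -0.001, 0], 0],
  [[0, -0.0005, 0], 0],
  [[0, 0, 0], 0],
  [[0, 0, 0], 0],
])

```text
clock: 45.9
ee_pos: [0.5013, 0.0349, 0.0563]
ee_rot: [0.005, 1.567, 0.003]
ft_force: [-1.7, 9.3, 12.9]
width: 0.248
```

```bash
python3 look.py w31
```

```text
45.95 [0.5013 0.0349 0.0563] 0.254 [-1.    9.35 12.  ]
```

View pics/w31c.png

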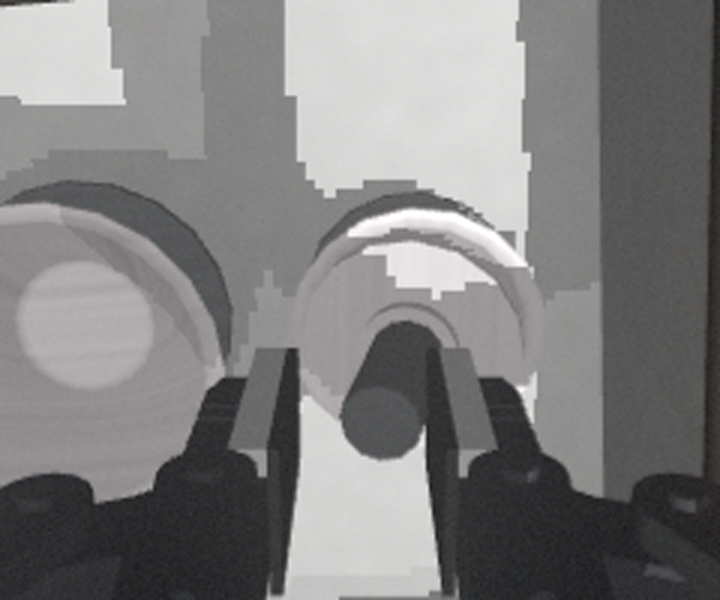

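```bash
python3 - <<'E'
from tilt import tilt
tilt('w31',(410,350),(383,424),zb=.0335)
tilt('w30',(363,350),(364,424),zb=.0335)
E
```

```text
w31 [0.5015 0.0454 0.0335] [0.501  0.0393 0.0645] tilt y -11.1 x -0.9
w30 [0.4993 0.047  0.0335] [0.4987 0.0471 0.0645] tilt y 0.2 x -1.0
```

Call:
drive_tool([
  [[0, 0.002, 0], 0],
  [[0, 0.002, 0], 0],
  [[0, 0.002, 0], 0],
  [[0, 0.002, 0], 0],
  [[0, 0.002, 0], 0],
  [[0, 0.002, 0], 0],
  [[0, 0.0015, 0], 0],
  [[0, 0, -0.006], 0],
  [[0, 0, -0.006], 0],
  [[0, 0, 0], 0],
  [[0, 0, 0], 0],
])

```text
clock: 47.05
ee_pos: [0.4986, 0.046, 0.0412]
ee_rot: [-0.0, 1.572, 0.0]
ft_force: [-0.1, 0.3, -0.0]
width: 0.254
```

Call:
drive_tool([
  [[0, 0, 0], 0],
  [[0, 0, 0], 0],
  [[0, 0, 0], 0],
  [[0, 0, -0.001], 0],
  [[-0.001, 0, -0.001], 0],
  [[0, 0, -0.001], 0],
  [[0, 0, 0], 0],
], claw=1)

```text
clock: 47.75
ee_pos: [0.4993, 0.0459, 0.0414]
ee_rot: [-0.001, 1.57, 0.0]
ft_force: [-4.9, -1.2, 14.7]
width: 0.137
```

Call:
drive_tool([
  [[-0.0005, 0, 0.001], 0],
  [[0, 0, 0], 0],
])

```text
clock: 47.95
ee_pos: [0.4991, 0.0459, 0.0415]
ee_rot: [-0.001, 1.568, -0.0]
ft_force: [-1.3, -1.4, 7.4]
width: 0.139
```

Call:
drive_tool([
  [[0, 0, 0], 0],
  [[0, 0, 0], 0],
  [[0, 0, 0], 0],
  [[0, 0, 0.013], 0],
  [[0, 0, 0], 0],
  [[0, 0, 0], 0],
], claw=0.5)

```text
clock: 48.55
ee_pos: [0.4984, 0.046, 0.0536]
ee_rot: [-0.0, 1.569, 0.0]
ft_force: [-0.4, 0.0, 0.1]
width: 0.25
```

```bash
python3 look.py w32
```

```text
48.6 [0.498  0.0461 0.0532] 0.252 [-1.02 -0.62 -0.23]
```

View pics/w32c.png

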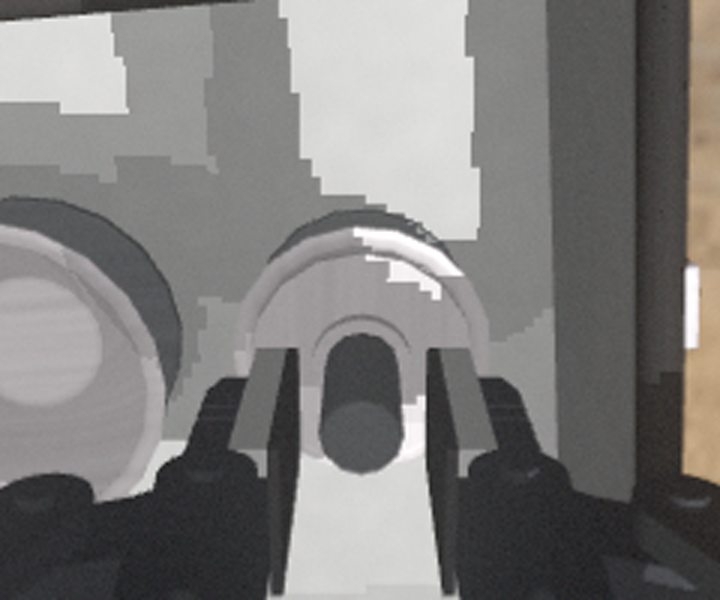

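Call:
drive_tool([
  [[0, 0, 0.02], 0],
  [[0, 0, 0.04], 0],
  [[0, -0.02, 0.03], 0],
  [[0, -0.04, 0], 0],
  [[0.005, -0.04, 0], 0],
  [[0.005, -0.04, 0], 0],
  [[0.005, -0.04, 0], 0],
  [[0.003, -0.025, 0], 0],
  [[0, -0.0105, 0], 0],
  [[0, 0, -0.02], 0],
  [[0, 0, -0.04], 0],
  [[0, 0, -0.02], 0],
  [[0, 0, -0.013], 0],
  [[0, 0, 0], 0],
  [[0, 0, 0], 0],
])

```text
clock: 50.1
ee_pos: [0.5161, -0.1692, 0.0504]
ee_rot: [-0.001, 1.57, 0.0]
ft_force: [0.5, -0.3, 0.3]
width: 0.25
```

```bash
python3 look.py w33
```

```text
50.15 [ 0.5168 -0.1696  0.0511] 0.251 [-0.76 -0.02 -0.25]
```

View pics/w33c.png

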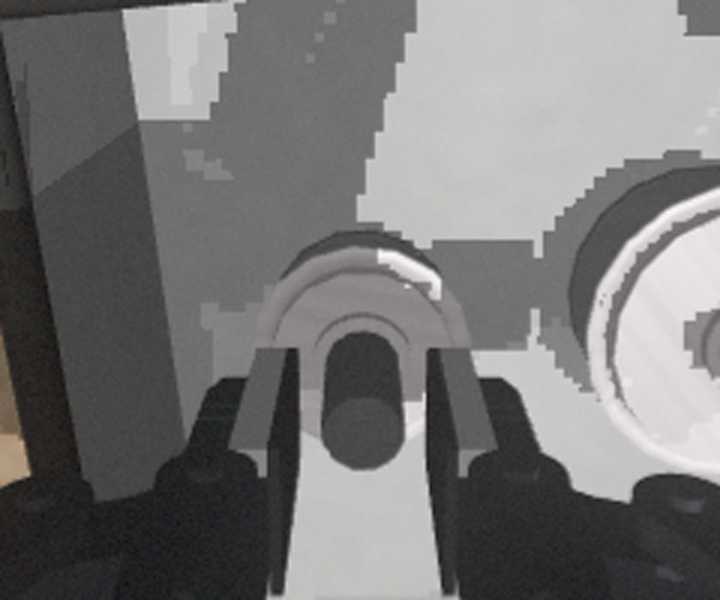

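Call:
drive_tool([
  [[0, 0.002, 0], 0],
  [[0, 0.002, 0], 0],
  [[0, 0.001, 0], 0],
  [[0, 0.001, 0], 0],
  [[0, 0.001, 0], 0],
  [[0, 0.001, 0], 0],
  [[0, 0.001, 0], 0],
  [[0, 0.001, 0], 0],
  [[0, 0, 0], 0],
  [[0, 0, 0], 0],
])

```text
clock: 51.15
ee_pos: [0.5166, -0.1604, 0.0507]
ee_rot: [-0.002, 1.569, -0.001]
ft_force: [0.3, -4.1, 5.5]
width: 0.25
```

```bash
python3 look.py w34
```

```text
51.2 [ 0.5166 -0.1604  0.0507] 0.251 [-0.51 -4.52  4.57]
```

View pics/w34c.png

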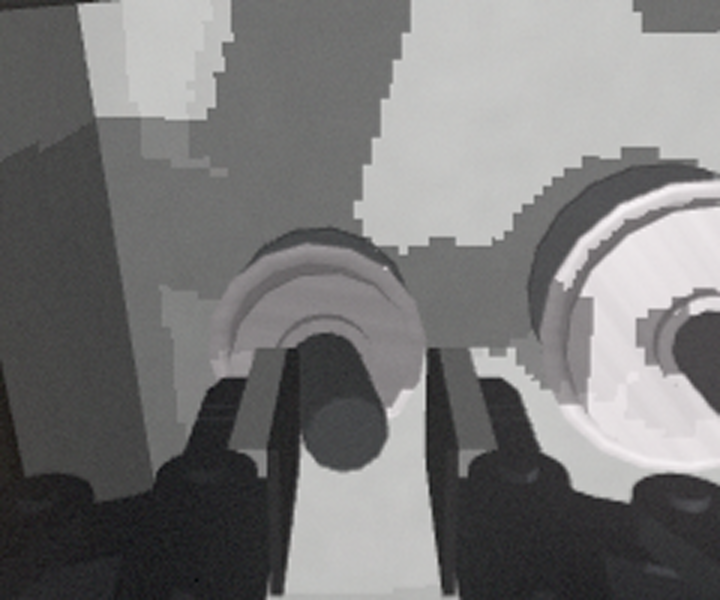

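```bash
python3 - <<'E'
from tilt import tilt
tilt('w33',(362,360),(363,433),zb=.0305)
tilt('w34',(324,362),(345,433),zb=.0305)
E
```

```text
w33 [ 0.517  -0.1681  0.0305] [ 0.5159 -0.168   0.0615] tilt y 0.2 x -2.1
w34 [ 0.5181 -0.1665  0.0305] [ 0.5165 -0.162   0.0615] tilt y 8.4 x -2.9
```

Call:
drive_tool([
  [[0, 0.001, 0], 0],
  [[0, 0.0005, 0], 0],
  [[0, 0, 0], 0],
  [[0, 0, 0], 0],
])

```text
clock: 51.6
ee_pos: [0.5169, -0.1592, 0.0511]
ee_rot: [-0.002, 1.568, -0.002]
ft_force: [-0.2, -4.9, 6.4]
width: 0.249
```

```bash
python3 look.py w35
```

```text
51.65 [ 0.5169 -0.1593  0.0511] 0.252 [-0.36 -5.34  6.44]
```

View pics/w35c.png

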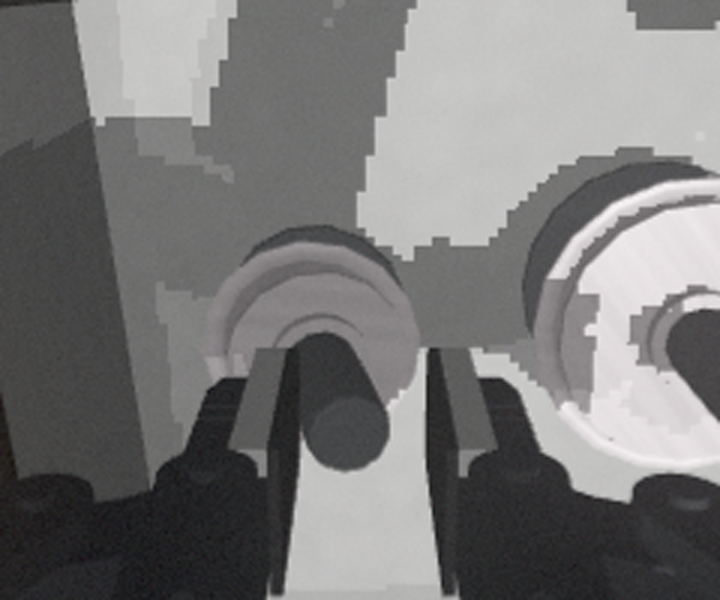

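```bash
python3 - <<'E'
from tilt import tilt
tilt('w35',(319,361),(345,433),zb=.0305)
E
```

```text
w35 [ 0.5183 -0.1664  0.0305] [ 0.517  -0.1608  0.0615] tilt y 10.1 x -2.5
```

Call:
drive_tool([
  [[0, -0.0015, 0], 0],
  [[0, -0.002, 0], 0],
  [[0, -0.002, 0], 0],
  [[0, -0.002, 0], 0],
  [[0, -0.002, 0], 0],
  [[0, -0.002, 0], 0],
  [[0, 0, -0.006], 0],
  [[0, 0, -0.006], 0],
  [[0, 0, 0], 0],
  [[0, 0, 0], 0],
])

```text
clock: 52.65
ee_pos: [0.5151, -0.1691, 0.0372]
ee_rot: [0.0, 1.572, 0.001]
ft_force: [0.4, 0.3, -0.0]
width: 0.251
```

Call:
drive_tool([
  [[0, 0, 0], 0],
  [[0, 0, 0], 0],
  [[0, 0, 0], 0],
  [[0, 0, -0.001], 0],
  [[-0.001, 0, -0.001], 0],
  [[0, 0, -0.001], 0],
  [[0, 0, 0], 0],
], claw=1)

```text
clock: 53.35
ee_pos: [0.5157, -0.1694, 0.0374]
ee_rot: [0.0, 1.57, 0.0]
ft_force: [-4.0, 3.6, 12.2]
width: 0.137
```

Call:
drive_tool([
  [[-0.0005, 0, 0.001], 0],
  [[0, 0, 0], 0],
])

```text
clock: 53.55
ee_pos: [0.5155, -0.1694, 0.0375]
ee_rot: [0.0, 1.568, -0.0]
ft_force: [-0.8, 3.1, 6.9]
width: 0.144
```

Call:
drive_tool([
  [[0, 0, 0], 0],
  [[0, 0, 0], 0],
  [[0, 0, 0], 0],
  [[0, 0, 0.013], 0],
  [[0, 0, 0], 0],
  [[0, 0, 0], 0],
], claw=0.5)

```text
clock: 54.15
ee_pos: [0.5148, -0.1699, 0.0497]
ee_rot: [-0.001, 1.569, -0.001]
ft_force: [-0.3, -0.2, -0.0]
width: 0.247
```

```bash
python3 look.py w36
```

```text
54.2 [ 0.5144 -0.1697  0.0493] 0.244 [-0.56 -0.3  -0.26]
```

View pics/w36c.png

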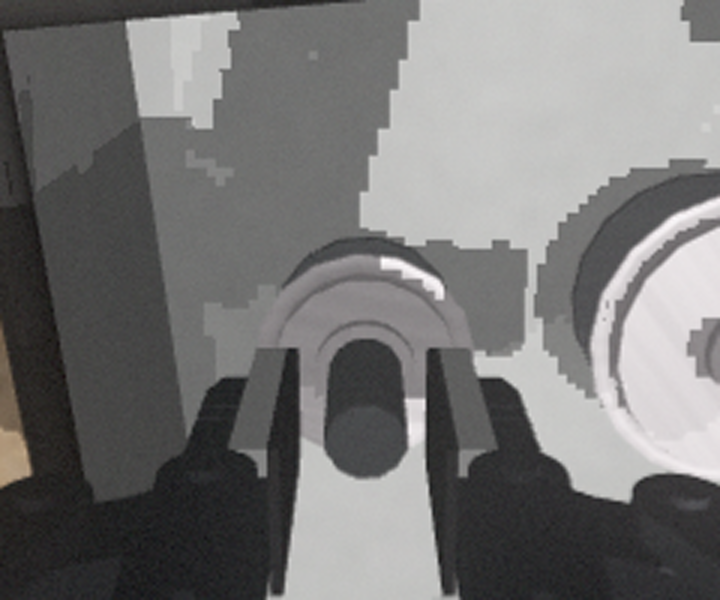

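Call:
drive_tool([
  [[0, 0, 0.02], 0],
  [[0, 0, 0.04], 0],
  [[0, 0.02, 0.04], 0],
  [[0, 0.04, 0.04], 0],
  [[0, 0.04, 0.02], 0],
  [[0, 0.01, 0], 0],
  [[0, 0, 0], 0],
  [[0, 0, 0], 0],
], claw=1)

```text
clock: 55.0
ee_pos: [0.5131, -0.0644, 0.2026]
ee_rot: [-0.001, 1.573, 0.0]
ft_force: [-0.0, 0.2, -0.3]
width: 0.001
```

```bash
python3 look.py w37 60 60 460 270 2; python3 - <<'E'
from h import *
save(capture('top'),'top37'); save(capture('scene'),'s37')
im=cv2.cvtColor(cv2.imread('pics/top37.png'),cv2.COLOR_BGR2RGB); crop(im,215,120,355,255,4,'top37c')
im=cv2.cvtColor(cv2.imread('pics/s37.png'),cv2.COLOR_BGR2RGB); crop(im,215,130,385,290,4,'s37c')
E
```

```text
55.05 [ 0.513  -0.0647  0.2024] -0.001 [-0.54  0.85 -0.49]
```

View pics/w37c.png

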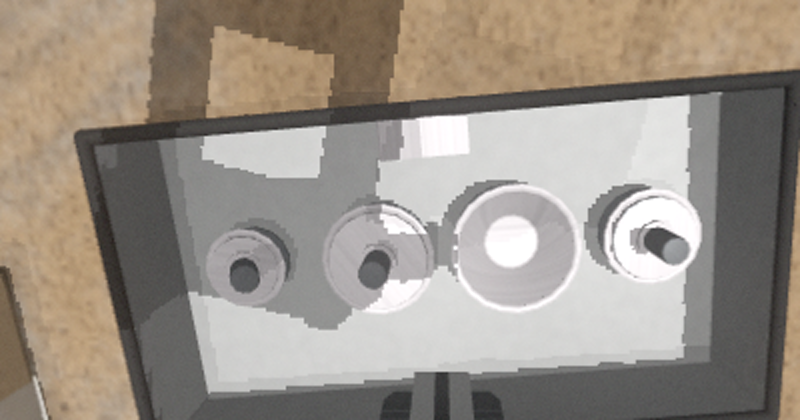

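View pics/top37c.png

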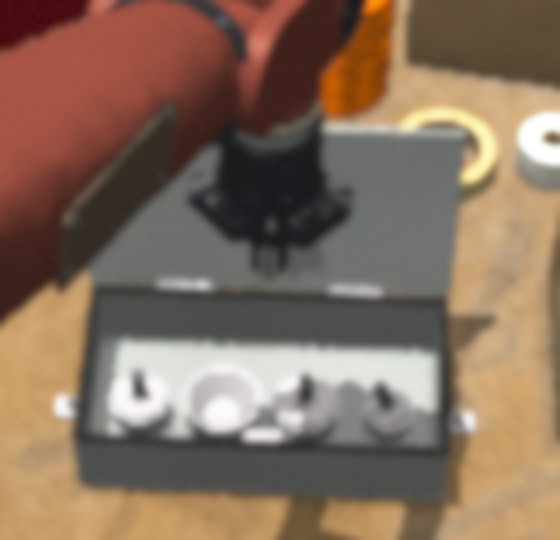

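View pics/s37c.png

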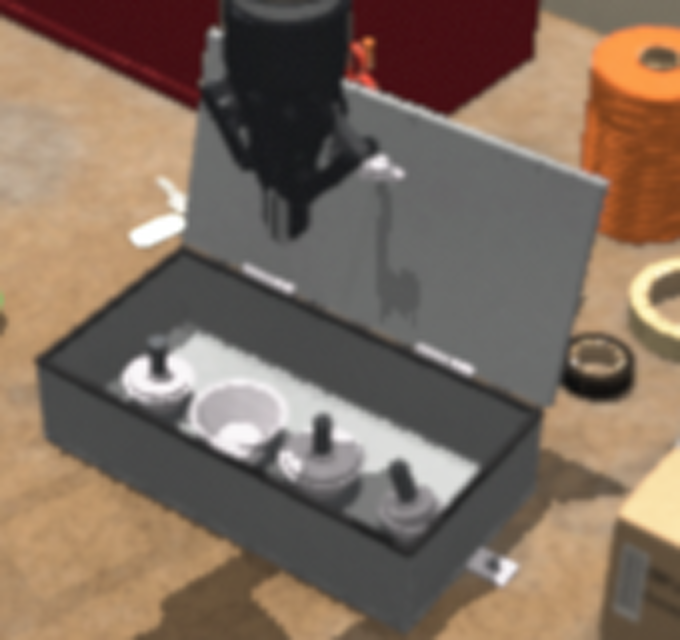

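```bash
python3 - <<'E'
from h import *
T=np.load('w37T.npy')
P={43:(.4993,.0475),51:(.5118,-.0962),35:(.5170,-.1685)}
zt={43:63.5,51:66.5,35:60.5}
for k,(x,y) in P.items():
    q=[[x,y,zt[k]/1000-.031],[x,y,zt[k]/1000]]
    print(k,((proj('wrist',q,T)-[60,60])*2).round(0).tolist(),((proj('scene',q)-[215,130])*4).round(0).tolist(),((proj('top',q)-[215,120])*4).round(0).tolist())
im=cv2.imread('pics/w37.png'); im=cv2.cvtColor(im,cv2.COLOR_BGR2RGB)
crop(im,150,160,280,230,6,'w37d')
im=cv2.cvtColor(cv2.imread('pics/s37.png'),cv2.COLOR_BGR2RGB); crop(im,240,205,330,270,8,'s37d')
E
```

```text
43 [[656.0, 237.0], [679.0, 249.0]] [[153.0, 371.0], [151.0, 338.0]] [[136.0, 398.0], [134.0, 377.0]]
51 [[377.0, 262.0], [370.0, 276.0]] [[318.0, 449.0], [318.0, 416.0]] [[303.0, 402.0], [304.0, 381.0]]
35 [[241.0, 269.0], [221.0, 284.0]] [[406.0, 501.0], [408.0, 467.0]] [[388.0, 410.0], [390.0, 389.0]]
```

View pics/w37d.png

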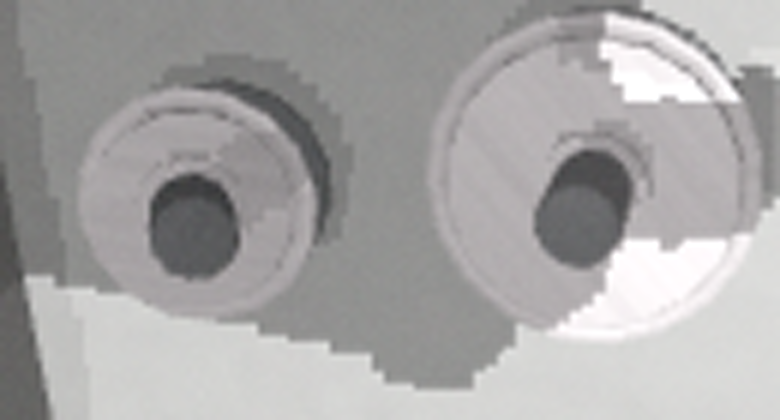

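View pics/s37d.png

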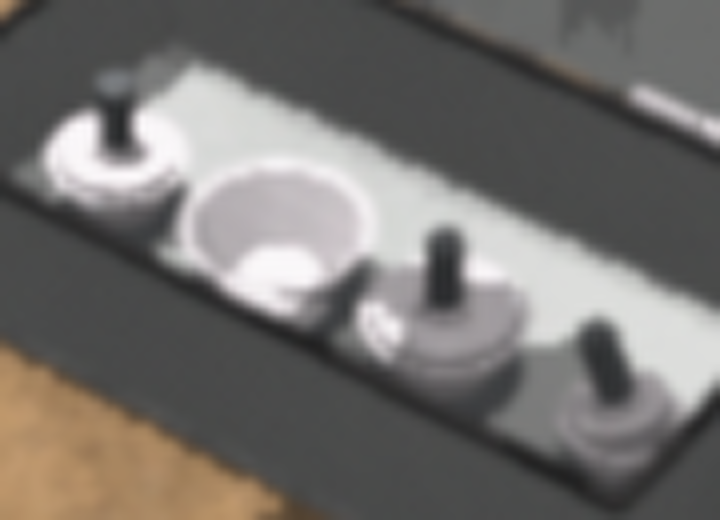

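Call:
drive_tool([
  [[0.0025, -0.02, 0], 0],
  [[0, -0.04, 0], 0],
  [[0, -0.038, 0], 0],
  [[0, 0, -0.04], 0],
  [[0, 0, -0.04], 0],
  [[0, 0, -0.03], 0],
  [[0, 0, -0.015], 0],
  [[0, 0, 0], 0],
  [[0, 0, 0], 0],
], claw=0.2)

```text
clock: 56.05
ee_pos: [0.5172, -0.1627, 0.0797]
ee_rot: [-0.0, 1.57, -0.001]
ft_force: [-0.8, 0.1, 0.1]
width: 0.406
```

```bash
python3 look.py w38
```

```text
56.1 [ 0.518  -0.163   0.0808] 0.398 [ 0.77 -0.31  0.07]
```

View pics/w38c.png

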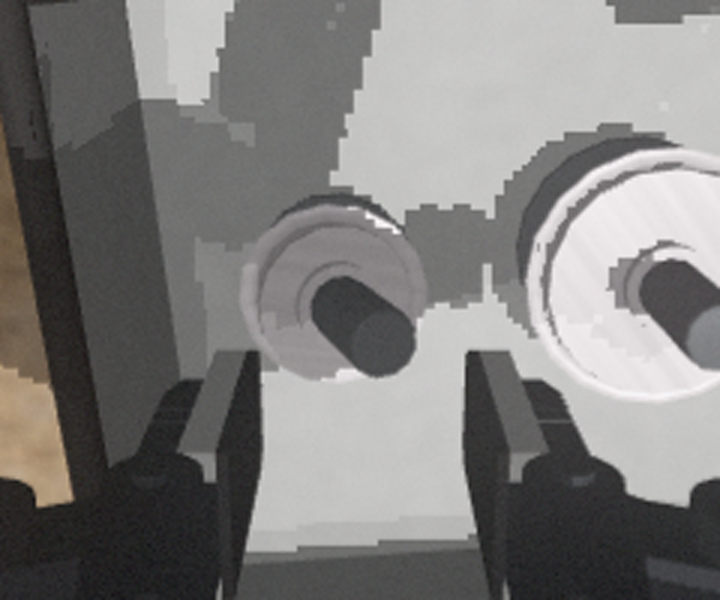

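Call:
drive_tool([
  [[-0.001, 0, -0.015], 0],
  [[0, 0, -0.014], 0],
  [[0, 0, 0], 0],
])

```text
clock: 56.4
ee_pos: [0.5136, -0.1611, 0.0478]
ee_rot: [0.001, 1.575, 0.002]
ft_force: [-0.8, -0.0, -0.5]
width: 0.399
```

Call:
drive_tool([
  [[0, -0.002, 0], 0],
  [[0, -0.002, 0], 0],
  [[0, -0.0025, 0], 0],
  [[0, 0, 0], 0],
  [[0, 0, 0], 0],
], claw=0.5)

```text
clock: 56.9
ee_pos: [0.5159, -0.1689, 0.0505]
ee_rot: [-0.0, 1.57, -0.0]
ft_force: [0.2, 0.6, 0.2]
width: 0.251
```

```bash
python3 look.py w39
```

```text
56.95 [ 0.5158 -0.1688  0.0504] 0.253 [ 0.11  0.38 -0.48]
```

View pics/w39c.png

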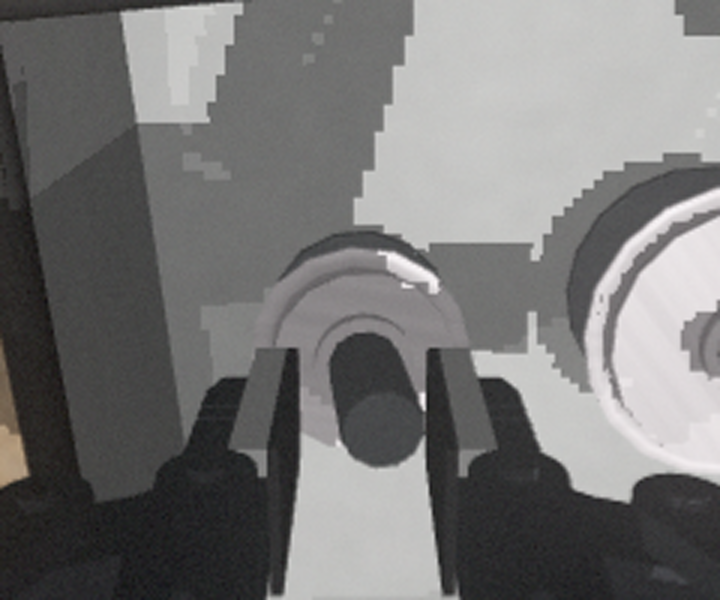

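Call:
drive_tool([
  [[0, -0.002, 0], 0],
  [[0, 0.001, -0.007], 0],
  [[0, 0, -0.006], 0],
  [[0, 0, 0], 0],
])

```text
clock: 57.35
ee_pos: [0.5143, -0.1689, 0.0356]
ee_rot: [0.001, 1.574, 0.001]
ft_force: [-0.3, -0.9, 0.6]
width: 0.248
```

Call:
drive_tool([
  [[0, 0, 0], 0],
  [[0, 0, 0], 0],
  [[0, 0, 0], 0],
  [[0, 0, 0], 0],
], claw=1)

```text
clock: 57.75
ee_pos: [0.5151, -0.1693, 0.0369]
ee_rot: [0.0, 1.572, 0.001]
ft_force: [-1.0, 0.8, -2.3]
width: 0.139
```

```bash
python3 look.py w40
```

```text
57.8 [ 0.5151 -0.1693  0.0369] 0.14 [-1.29  0.52 -1.17]
```

View pics/w40c.png

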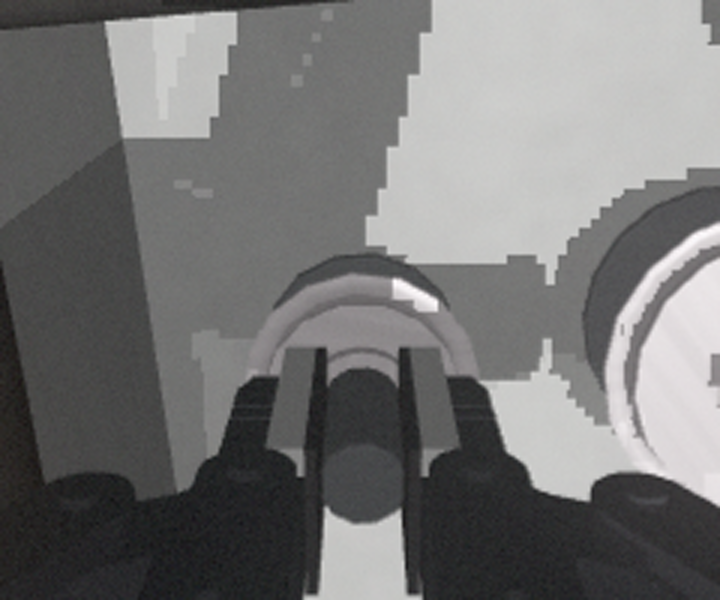

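Upright in the grip. Press home, release, raise with the jaws left open this time.

Call:
drive_tool([
  [[0, 0, -0.001], 0],
  [[-0.0005, 0, -0.001], 0],
  [[0, 0, -0.001], 0],
  [[0, 0, 0], 0],
])

```text
clock: 58.2
ee_pos: [0.5151, -0.1694, 0.036]
ee_rot: [0.0, 1.572, 0.001]
ft_force: [-5.8, 3.5, 11.7]
width: 0.139
```

Call:
drive_tool([
  [[-0.0005, 0, 0.001], 0],
  [[0, 0, 0], 0],
])

```text
clock: 58.4
ee_pos: [0.5149, -0.1694, 0.0361]
ee_rot: [0.0, 1.57, 0.0]
ft_force: [-3.4, 2.5, 6.9]
width: 0.143
```

Call:
drive_tool([
  [[0, 0, 0], 0],
  [[0, 0, 0], 0],
  [[0, 0, 0], 0],
  [[0, 0, 0.013], 0],
  [[0, 0, 0], 0],
  [[0, 0, 0], 0],
], claw=0.5)

```text
clock: 59.0
ee_pos: [0.5155, -0.1701, 0.0491]
ee_rot: [-0.001, 1.569, -0.001]
ft_force: [0.0, -0.3, 0.7]
width: 0.249
```

```bash
python3 look.py w41
```

```text
59.05 [ 0.515  -0.1698  0.0487] 0.249 [-0.58  0.15  0.15]
```

View pics/w41c.png

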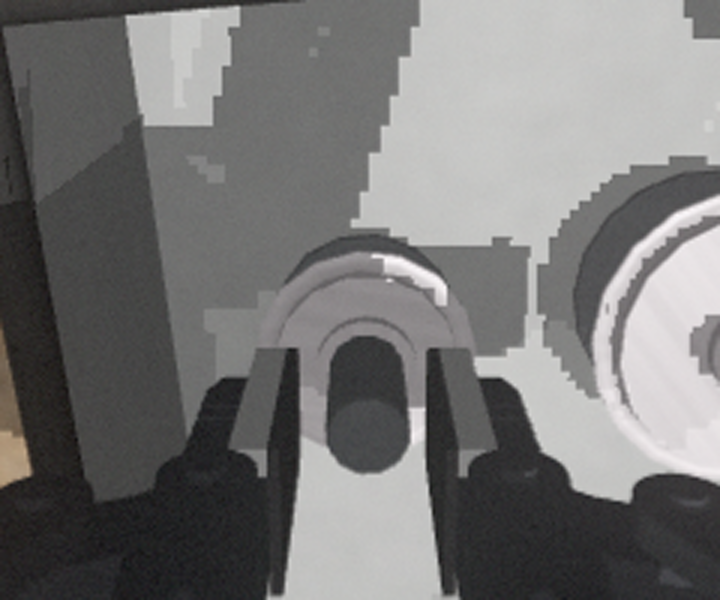

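Call:
drive_tool([
  [[0, 0.002, 0.001], 0],
  [[0, 0.002, 0], 0],
  [[0, 0.001, 0], 0],
  [[0, 0.001, 0], 0],
  [[0, 0.001, 0], 0],
  [[0, 0.001, 0], 0],
  [[0, 0.001, 0], 0],
  [[0, 0.001, 0], 0],
  [[0, 0.001, 0], 0],
  [[0, 0, 0], 0],
  [[0, 0, 0], 0],
])

```text
clock: 60.15
ee_pos: [0.5158, -0.1598, 0.0504]
ee_rot: [-0.002, 1.568, -0.001]
ft_force: [-0.1, -5.7, 5.7]
width: 0.25
```

```bash
python3 look.py w42
```

```text
60.2 [ 0.5158 -0.1598  0.0504] 0.252 [ 0.25 -4.93  6.31]
```

View pics/w42c.png

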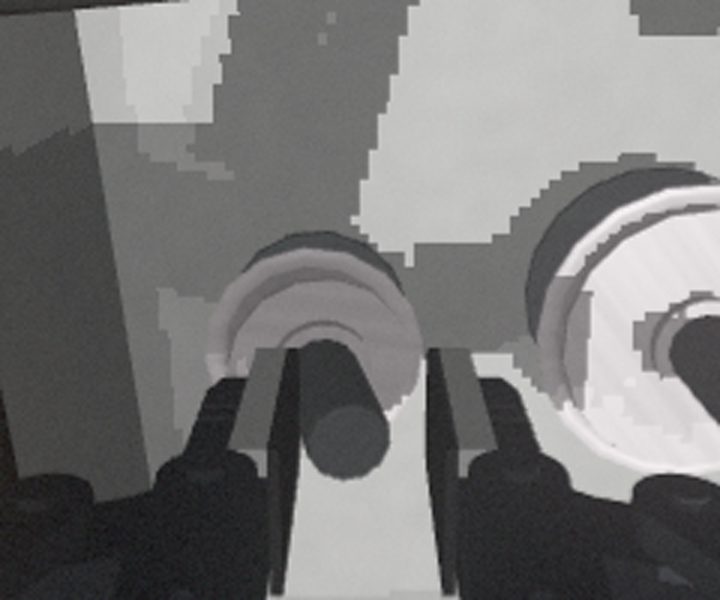

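Call:
drive_tool([
  [[0, 0.0005, 0], 0],
  [[0, 0, 0], 0],
  [[0, 0, 0], 0],
])

```text
clock: 60.5
ee_pos: [0.516, -0.1595, 0.0505]
ee_rot: [-0.003, 1.568, -0.002]
ft_force: [-0.5, -5.9, 6.2]
width: 0.249
```

Call:
drive_tool([
  [[0, -0.0015, 0], 0],
  [[0, -0.002, 0], 0],
  [[0, -0.002, 0], 0],
  [[0, -0.002, 0], 0],
  [[0, -0.002, 0], 0],
  [[0, -0.002, 0], 0],
  [[0, 0, -0.006], 0],
  [[0, 0, -0.006], 0],
  [[0, 0, 0], 0],
  [[0, 0, 0], 0],
])

```text
clock: 61.5
ee_pos: [0.5141, -0.1693, 0.0365]
ee_rot: [0.0, 1.572, 0.001]
ft_force: [0.3, -0.3, 0.3]
width: 0.251
```

Call:
drive_tool([
  [[0, 0, 0], 0],
  [[0, 0, 0], 0],
  [[0, 0, 0], 0],
  [[0, 0, -0.001], 0],
  [[-0.0005, 0, -0.001], 0],
  [[0, 0, -0.001], 0],
  [[0, 0, 0], 0],
], claw=1)

```text
clock: 62.2
ee_pos: [0.5148, -0.1695, 0.0367]
ee_rot: [0.0, 1.571, 0.001]
ft_force: [-5.7, 3.7, 13.3]
width: 0.141
```

Call:
drive_tool([
  [[-0.0005, 0, 0.001], 0],
  [[0, 0, 0], 0],
])

```text
clock: 62.4
ee_pos: [0.5146, -0.1695, 0.0368]
ee_rot: [0.0, 1.569, 0.0]
ft_force: [-2.5, 2.7, 7.9]
width: 0.141
```

Call:
drive_tool([
  [[0, 0, 0], 0],
  [[0, 0, 0], 0],
  [[0, 0, 0], 0],
  [[0, 0, 0.013], 0],
  [[0, 0, 0.03], 0],
  [[0, 0, 0.04], 0],
  [[0, 0, 0.04], 0],
  [[0, 0.03, 0.03], 0],
  [[0, 0.04, 0], 0],
  [[0, 0.04, 0], 0],
  [[0, 0, 0], 0],
  [[0, 0, 0], 0],
], claw=0.5)

```text
clock: 63.6
ee_pos: [0.5137, -0.0591, 0.1889]
ee_rot: [-0.003, 1.57, 0.001]
ft_force: [0.1, -0.9, 0.5]
width: 0.247
```

```bash
python3 look.py w43 60 60 460 270 2; python3 - <<'E'
from h import *
T=np.load('w43T.npy')
P={43:(.4993,.0475),51:(.5118,-.0962),35:(.5170,-.1685)}
zt={43:63.5,51:66.5,35:60.5}
save(capture('scene'),'s43')
im=cv2.cvtColor(cv2.imread('pics/s43.png'),cv2.COLOR_BGR2RGB); crop(im,240,205,330,270,8,'s43d')
for k,(x,y) in P.items():
    q=[[x,y,zt[k]/1000-.031],[x,y,zt[k]/1000]]
    print(k,((proj('wrist',q,T)-[60,60])*2).round(0).tolist(),((proj('scene',q)-[240,205])*8).round(0).tolist())
E
```

```text
63.65 [ 0.5137 -0.0599  0.1887] 0.249 [-0.73 -1.31 -0.81]
43 [[655.0, 240.0], [679.0, 253.0]] [[106.0, 142.0], [102.0, 76.0]]
51 [[364.0, 265.0], [355.0, 281.0]] [[435.0, 299.0], [436.0, 231.0]]
35 [[222.0, 273.0], [199.0, 288.0]] [[612.0, 402.0], [616.0, 335.0]]
```

View pics/w43c.png

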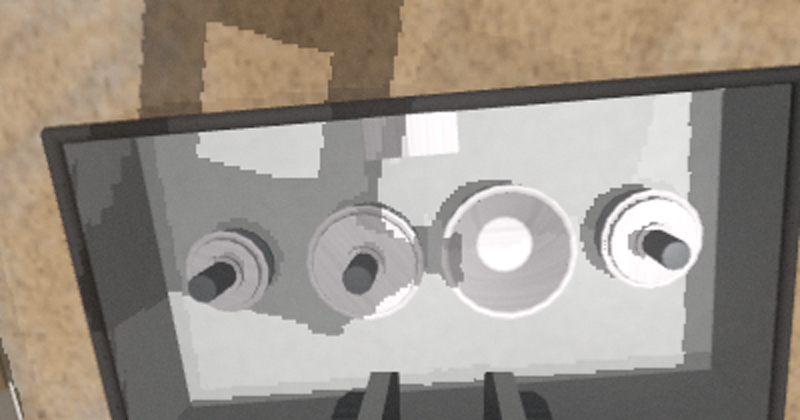

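View pics/s43d.png

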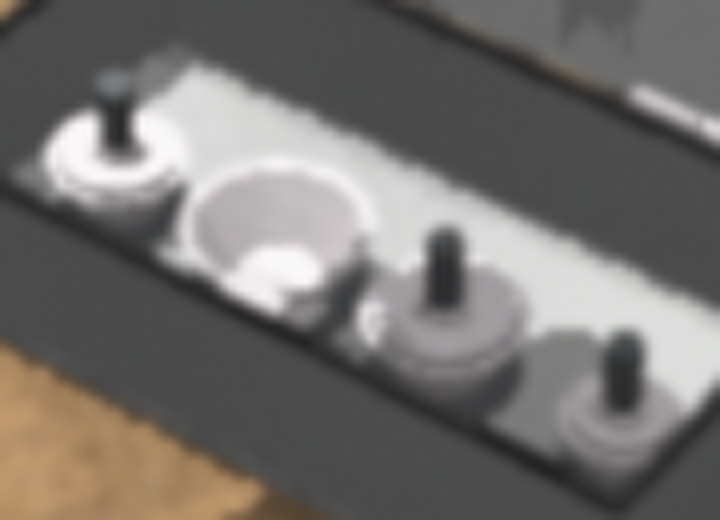

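```bash
cat > lid.py <<'E'
from h import *
from scipy.optimize import least_squares
psi=0.084
ex=np.array([np.cos(psi),np.sin(psi),0]); ey=np.array([-np.sin(psi),np.cos(psi),0]); ez=np.array([0,0,1.])
def lidpt(h,th,r,w,o):  # o = offset along outer normal from underside
    d=-np.cos(th)*ex+np.sin(th)*ez; n=np.sin(th)*ex+np.cos(th)*ez
    return np.asarray(h)+r*d+w*ey+o*n
if __name__=='__main__':
    obs=[('scene',(366.8,175.8),.166,-.158,.004),('scene',(351.3,230.5),0,-.158,0),('scene',(268,138),.166,.158,.004),
         ('top',(331.3,153.3),.166,-.158,.004),('top',(326.3,193),0,-.158,0)]
    def f(v):
        return np.concatenate([proj(c,[lidpt(v[:3],v[3],r,w,o)])[0]-p for c,p,r,w,o in obs]+[(v[:3]-[.595,-.055,.075])*300])
    s=least_squares(f,[.595,-.055,.075,1.8]); print(s.x.round(4),s.fun.round(1))
    for th in (1.6,1.75,1.9,2.05):
        print(th,[proj(c,[lidpt(s.x[:3],th,.166,w,.004)])[0].round(0).tolist() for c,w in (('scene',-.158),('scene',.158),('top',-.158),('top',.158))])
E
python3 lid.py
```

```text
[ 0.5983 -0.054   0.073   1.8267] [-0.1 -1.   0.6  1.6 -1.  -1.3 -0.2 -0.4  0.9  1.5  1.   0.3 -0.6]
1.6 [[360.0, 180.0], [259.0, 140.0], [332.0, 160.0], [233.0, 157.0]]
1.75 [[364.0, 176.0], [264.0, 138.0], [331.0, 155.0], [234.0, 152.0]]
1.9 [[369.0, 174.0], [270.0, 136.0], [331.0, 151.0], [235.0, 148.0]]
2.05 [[373.0, 173.0], [274.0, 136.0], [330.0, 148.0], [236.0, 146.0]]
```

Call:
drive_tool([
  [[0, 0.02, 0.04], 0],
  [[0, 0.03, 0.04], 0],
  [[0, 0.03, 0.03], 0],
  [[0.02, 0.01, 0], 0],
  [[0.04, 0, 0], 0],
  [[0.04, 0, 0], 0],
  [[0.04, 0, 0], 0],
  [[0.04, 0, 0], 0],
  [[0.02, 0, 0], 0],
  [[0, 0, 0], 0],
  [[0, 0, 0], 0],
], claw=1)

```text
clock: 64.8
ee_pos: [0.7134, 0.0289, 0.2971]
ee_rot: [0.001, 1.573, -0.001]
ft_force: [-0.3, 0.2, -0.0]
width: 0.003
```

```bash
python3 look.py w44 0 0 560 420 1; python3 - <<'E'
from h import *
save(capture('scene'),'s44'); im=capture('top'); save(im,'top44')
print(telemetry.observe()['q'].round(2))
E
```

```text
64.85 [0.7129 0.0293 0.2976] 0.002 [-1.01  0.08 -0.29]
[-0.06  0.36  1.31 -0.    1.47 -1.63]
```

View pics/w44c.png

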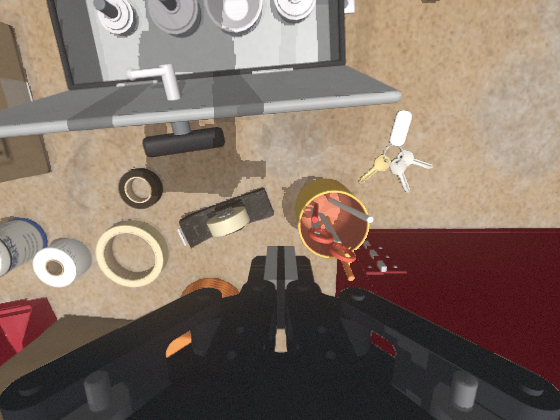

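View pics/s44.png

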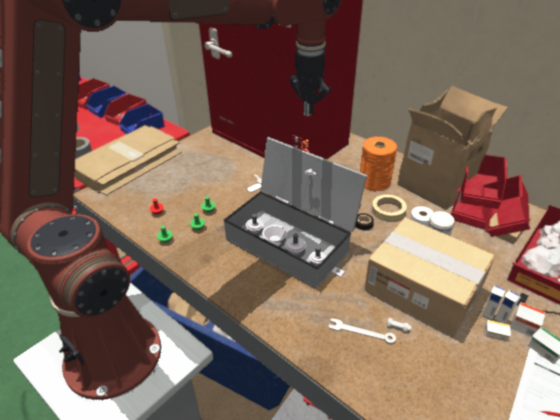

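```bash
python3 - <<'E'
from h import *
T=np.load('w44T.npy')
print('mug rim z=.1',atz('wrist',[[298,225],[369,225],[333,192],[333,258],[372,217]],0.1,T).round(3).tolist())
print('mug tool z=.15',atz('wrist',[[372,217],[350,275]],0.15,T).round(3).tolist())
print('red base',atz('top',[[135,155],[250,160]],0.0).round(3).tolist(), atz('wrist',[[340,230],[500,230]],0.0,T).round(3).tolist())
print('lid edge z.234',atz('wrist',[[400,97],[0,132]],0.234,T).round(3).tolist(), 'handle',atz('wrist',[[145,143],[222,133]],0.19,T).round(3).tolist())
im=cv2.cvtColor(cv2.imread('pics/top44.png'),cv2.COLOR_BGR2RGB); crop(im,200,90,350,210,5,'top44c')
E
```

```text
mug rim z=.1 [[0.759, 0.05, 0.1], [0.76, 0.133, 0.1], [0.72, 0.089, 0.1], [0.801, 0.093, 0.1], [0.75, 0.136, 0.1]]
mug tool z=.15 [[0.734, 0.12, 0.15], [0.798, 0.102, 0.15]]
red base [[0.774, 0.558, 0.0], [0.805, 0.098, 0.0]] [[0.801, 0.12, 0.0], [0.802, 0.365, 0.0]]
lid edge z.234 [[0.629, 0.106, 0.234], [0.65, -0.153, 0.234]] handle [[0.66, -0.078, 0.19], [0.652, -0.016, 0.19]]
```

View pics/top44c.png

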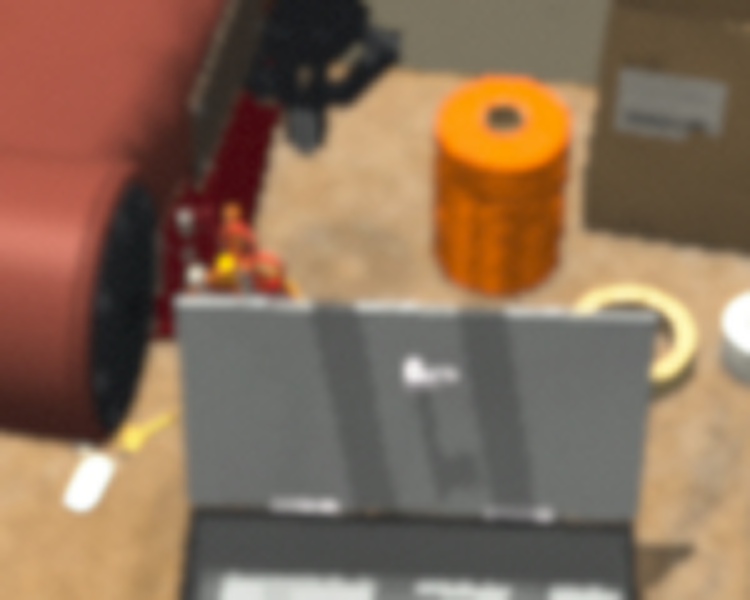

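Call:
drive_tool([
  [[-0.014, -0.005, 0], 0],
  [[-0.014, -0.005, -0.01], 0],
  [[0, 0, -0.03], 0],
  [[0, 0, -0.03], 0],
  [[0, 0, -0.02], 0],
  [[0, 0, -0.01], 0],
  [[0, 0, 0], 0],
  [[0, 0, 0], 0],
])

```text
clock: 65.75
ee_pos: [0.6861, 0.0204, 0.1997]
ee_rot: [-0.0, 1.569, 0.0]
ft_force: [0.3, -0.9, 1.2]
width: 0.002
```

```bash
python3 look.py w45 0 0 560 420 1; python3 - <<'E'
from lid import *
h=[.598,-.054,.073]
for th in (1.83,1.57,1.3,1.1,.9,.7,.5,.3,.15,.05):
    w=.07
    if th>1.57: p=lidpt(h,th,.166,w,.008); 
    else: p=lidpt(h,th,.145,w,.008)
    p=p+.011*ex
    print(th,p.round(3), 'edge z',lidpt(h,th,.166,w,.008)[2].round(3))
E
```

```text
65.8 [0.6866 0.0204 0.2003] -0.001 [-0.42  0.86  0.57]
1.83 [0.653 0.021 0.231] edge z 0.231
1.57 [0.611 0.017 0.218] edge z 0.239
1.3 [0.572 0.014 0.215] edge z 0.235
1.1 [0.545 0.012 0.206] edge z 0.225
0.9 [0.52  0.01  0.192] edge z 0.208
0.7 [0.498 0.008 0.173] edge z 0.186
0.5 [0.48  0.006 0.15 ] edge z 0.16
0.3 [0.467 0.005 0.123] edge z 0.13
0.15 [0.461 0.005 0.103] edge z 0.106
0.05 [0.459 0.005 0.088] edge z 0.089
```

View pics/w45c.png

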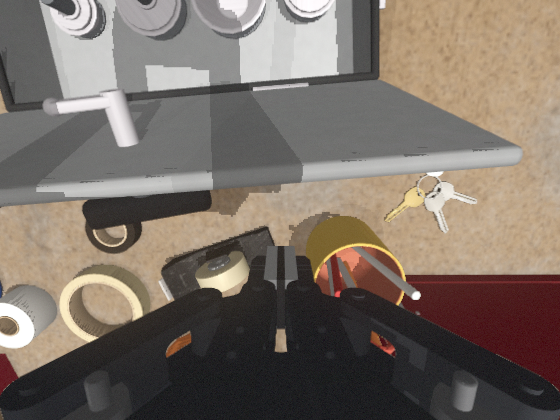

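Call:
drive_tool([
  [[-0.02, 0, 0], 0],
  [[-0.012, -0.001, 0], 0],
  [[-0.012, -0.001, 0], 0],
  [[-0.012, -0.001, 0], 0],
  [[-0.012, -0.001, 0], 0],
  [[-0.012, -0.001, 0], 0],
  [[-0.012, -0.001, 0], 0],
  [[0, 0, 0], 0],
])

```text
clock: 66.6
ee_pos: [0.5933, 0.0142, 0.1997]
ee_rot: [-0.0, 1.569, -0.0]
ft_force: [2.3, -0.4, 0.8]
width: -0.001
```

```bash
python3 look.py w46 0 0 560 420 1
```

```text
66.65 [0.5934 0.0143 0.199 ] 0.004 [ 2.9  -0.08  1.46]
```

View pics/w46c.png

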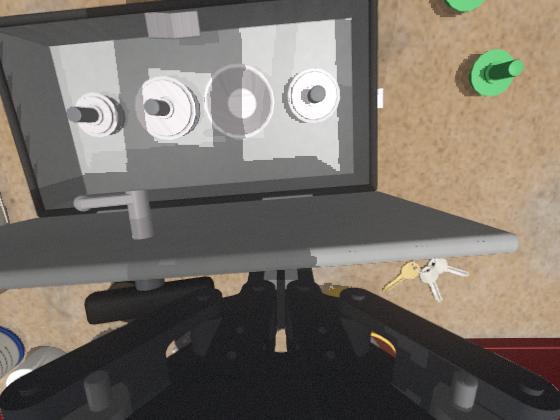

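Call:
drive_tool([
  [[-0.018, -0.001, -0.002], 0],
  [[-0.018, -0.001, -0.005], 0],
  [[-0.012, -0.001, -0.006], 0],
  [[-0.011, -0.001, -0.007], 0],
  [[-0.01, -0.001, -0.009], 0],
  [[-0.009, -0.001, -0.009], 0],
  [[0, 0, 0], 0],
])

```text
clock: 67.35
ee_pos: [0.5126, 0.0086, 0.1575]
ee_rot: [0.0, 1.577, 0.0]
ft_force: [-0.6, -0.0, -0.6]
width: -0.003
```

```bash
python3 look.py w47 0 0 560 420 1
```

```text
67.4 [0.5136 0.0086 0.1583] -0.001 [-0.94 -0.03  1.1 ]
```

View pics/w47c.png

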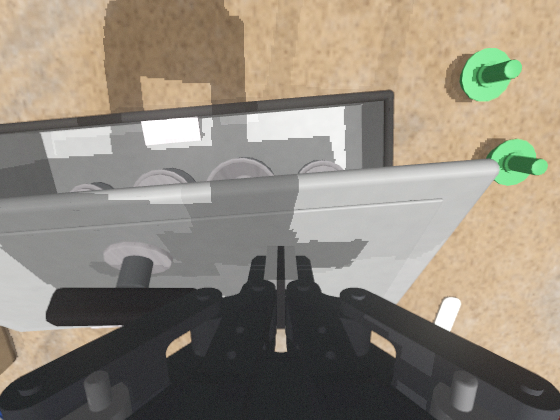

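Call:
drive_tool([
  [[0.002, 0.012, 0.004], 0],
  [[0, 0.013, 0], 0],
  [[-0.008, 0, -0.014], 0],
  [[-0.008, 0, -0.01], 0],
  [[-0.007, 0, -0.011], 0],
  [[-0.006, 0, -0.012], 0],
  [[-0.005, 0, -0.012], 0],
  [[0, 0, 0], 0],
])

```text
clock: 68.2
ee_pos: [0.4799, 0.0334, 0.1021]
ee_rot: [0.001, 1.578, 0.0]
ft_force: [-0.4, 0.3, -0.4]
width: 0.003
```

```bash
python3 look.py w48 0 0 560 420 1
```

```text
68.25 [0.4811 0.0334 0.1031] -0.0 [0.75 0.21 0.16]
```

View pics/w48c.png

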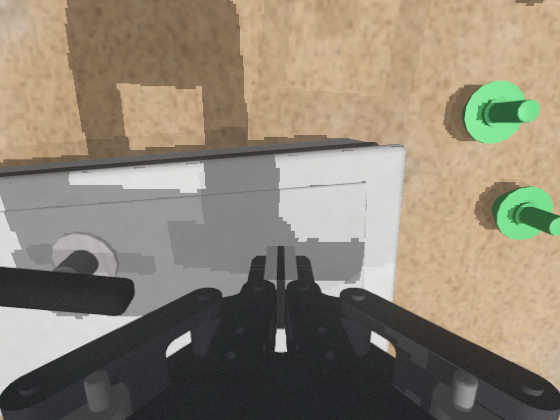

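Call:
drive_tool([
  [[-0.002, 0, -0.006], 0],
  [[0, 0, -0.005], 0],
  [[0, 0, -0.004], 0],
  [[0, 0, 0], 0],
  [[0, 0, 0], 0],
])

```text
clock: 68.75
ee_pos: [0.4817, 0.0335, 0.09]
ee_rot: [0.0, 1.571, 0.0]
ft_force: [0.4, 0.1, -0.2]
width: 0.001
```

Call:
drive_tool([
  [[0, 0, -0.002], 0],
  [[0, 0, -0.002], 0],
  [[0, 0, 0], 0],
  [[0, 0, 0], 0],
])

```text
clock: 69.15
ee_pos: [0.4816, 0.0335, 0.0861]
ee_rot: [-0.0, 1.571, 0.0]
ft_force: [-0.2, 0.4, -0.2]
width: 0.004
```

Call:
drive_tool([
  [[0, 0, -0.001], 0],
  [[0, 0, -0.001], 0],
  [[0, 0, -0.001], 0],
  [[0, 0, 0], 0],
])

```text
clock: 69.55
ee_pos: [0.4817, 0.0334, 0.0831]
ee_rot: [-0.0, 1.571, 0.0]
ft_force: [-0.0, -0.4, 0.2]
width: -0.002
```

```bash
python3 look.py w49 0 0 560 420 1; python3 - <<'E'
from h import *
im=capture('scene'); save(im,'s49'); crop(im,215,130,385,290,4,'s49c')
E
```

```text
69.6 [0.4817 0.0334 0.0831] -0.0 [ 0.61 -0.29  0.36]
```

View pics/s49c.png

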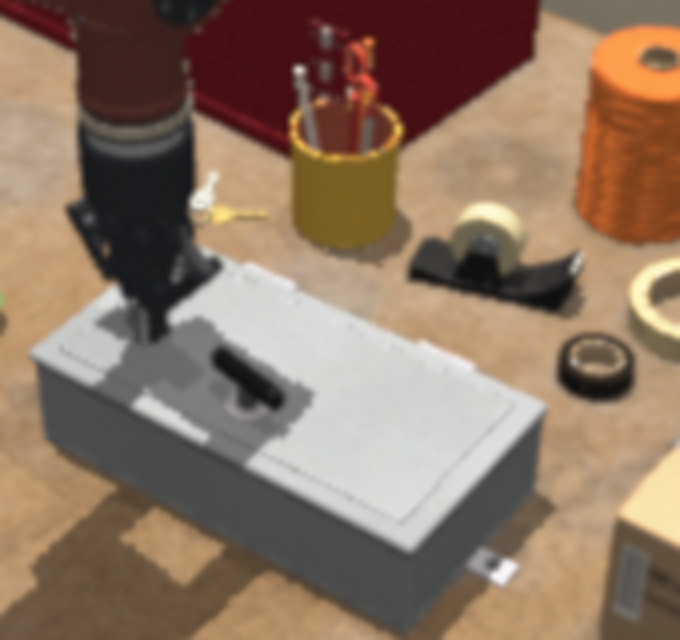

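Call:
drive_tool([
  [[0, 0, -0.001], 0],
  [[0, 0, -0.001], 0],
  [[0, 0, -0.001], 0],
  [[0, 0, 0], 0],
])

```text
clock: 70.05
ee_pos: [0.4817, 0.0334, 0.0829]
ee_rot: [-0.001, 1.573, 0.0]
ft_force: [-7.4, 0.5, 18.2]
width: -0.001
```

Call:
drive_tool([
  [[0, 0, 0.03], 0],
  [[0, 0, 0.04], 0],
  [[0, 0, 0.04], 0],
  [[-0.005, -0.01, 0], -0.1],
  [[0, -0.01, 0], -0.14],
  [[0, -0.01, 0], -0.14],
  [[0, -0.01, 0], -0.14],
  [[0, -0.01, 0], -0.14],
  [[0, -0.01, 0], -0.14],
  [[0, -0.01, 0], -0.14],
  [[0, -0.01, 0], -0.14],
  [[0, -0.01, 0], -0.14],
  [[0, -0.008, 0], -0.14],
  [[0, 0, 0], -0.127],
  [[0, 0, 0], 0],
  [[0, 0, 0], 0],
], claw=0)

```text
clock: 71.65
ee_pos: [0.4765, -0.0645, 0.19]
ee_rot: [1.145, 1.249, -1.145]
ft_force: [0.7, 1.0, 0.1]
width: 0.499
```

```bash
python3 look.py w50 0 0 560 420 1; python3 - <<'E'
from h import *
s=telemetry.observe(); print(s['q'].round(3), cv2.Rodrigues(s['ee_rot'])[0].round(3).tolist())
for cam in ('wrist','scene'):
    if cam=='scene': im=capture('scene'); save(im,'s50')
    print([(np.round(d['position'],3).tolist(),round(d['p'],2)) for d in recognise(cam,'t_grip')])
T=np.load('w50T.npy'); print(proj('wrist',[[.4764,-.0642,.115],[.4764-.0027,-.0642+.032,.115],[.4764+.0027,-.0642-.032,.115]],T).round())
E
```

```text
71.7 [ 0.4765 -0.0645  0.19  ] 0.503 [ 0.51 -0.81  0.18]
[-0.281 -0.054  1.985  0.     1.211 -0.367] [[-0.0, 0.996, 0.086], [0.0, 0.086, -0.996], [-1.0, -0.0, -0.0]]
[([0.477, -0.062, 0.118], 0.7)]
[]
[[281. 219.]
 [281. 177.]
 [281. 259.]]
```

View pics/w50c.png

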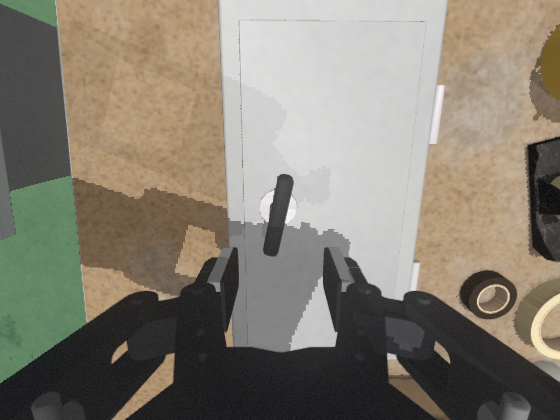

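```bash
python3 - <<'E'
from h import *
T=np.load('w50T.npy'); im=cv2.cvtColor(cv2.imread('pics/w50.png'),cv2.COLOR_BGR2RGB)
g=cv2.cvtColor(im,cv2.COLOR_RGB2GRAY)
m=(g<70).astype(np.uint8); n,l,st,ce=cv2.connectedComponentsWithStats(m)
for i in range(1,n):
    if 250<ce[i][0]<310 and 180<ce[i][1]<240 and st[i,4]>200:
        cs,_=cv2.findContours((l==i).astype(np.uint8),0,cv2.CHAIN_APPROX_NONE); c=max(cs,key=len)
        print(st[i],cv2.minAreaRect(c)); b=cv2.boxPoints(cv2.minAreaRect(c)); W=atz('wrist',b,.113,T)[:,:2]; print(W.round(4).tolist(),W.mean(0))
        p=atz('wrist',c.reshape(-1,2),.113,T)[:,:2].astype(np.float32); r=cv2.minAreaRect(p*1000); print(r)
crop(im,220,150,340,280,5,'w50d')
E
```

```text
[263 182  24  74 705] ((276.6460876464844, 219.14773559570312), (15.613696098327637, 73.31523895263672), 11.633633613586426)
[[0.4642, -0.0936], [0.4709, -0.0366], [0.4822, -0.0379], [0.4762, -0.0952]] [ 0.47337684 -0.06582811]
((473.40533447265625, -65.82473754882812), (57.54512405395508, 11.761488914489746), 83.27879333496094)
```

View pics/w50d.png

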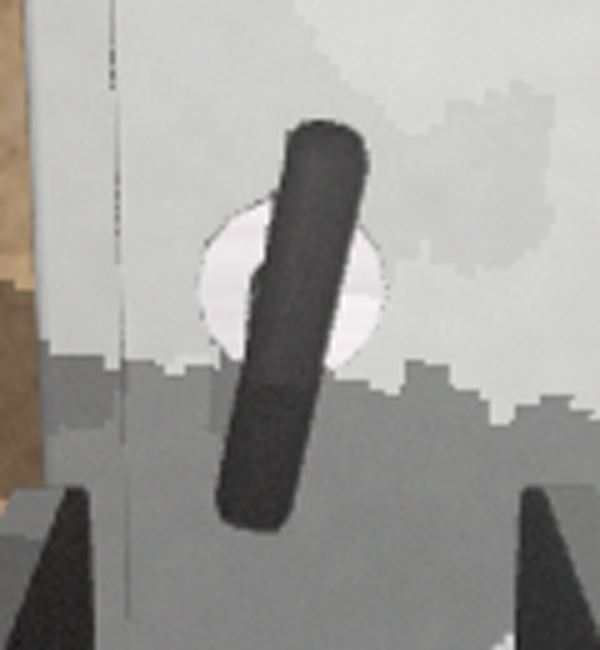

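```bash
python3 - <<'E'
from h import *
T=np.load('w50T.npy')
p=atz('wrist',[[285.2,174.4],[271,256],[278,215.3]],.117,T)[:,:2];d=p[0]-p[1]
print(p.round(4),np.linalg.norm(d),np.degrees(np.arctan2(d[1],d[0])))
E
```

```text
[[ 0.4767 -0.0301]
 [ 0.4716 -0.0933]
 [ 0.4742 -0.0606]] 0.06338808639125795 85.38889783914551
```

Call:
drive_tool([
  [[-0.001, 0, -0.02], -0.1],
  [[-0.001, 0, -0.03], -0.1],
  [[0, 0, -0.025], 0],
  [[0, 0, -0.015], 0],
  [[0, 0, -0.005], 0],
  [[0, 0, 0], 0],
  [[0, 0, 0], 0],
])

```text
clock: 72.55
ee_pos: [0.4755, -0.0648, 0.0961]
ee_rot: [1.294, 1.151, -1.293]
ft_force: [0.6, 1.1, 0.3]
width: 0.499
```

```bash
python3 look.py w51 0 0 560 420 1
```

```text
72.6 [ 0.4757 -0.0649  0.0964] 0.495 [ 0.71 -0.    0.  ]
```

View pics/w51c.png

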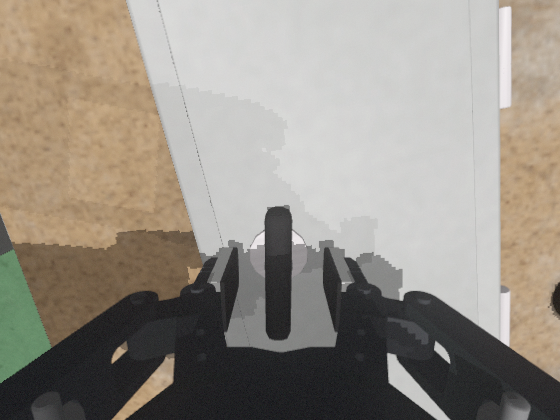

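Call:
drive_tool([
  [[0, 0, -0.003], 0],
  [[0, 0, 0], 0],
])

```text
clock: 72.8
ee_pos: [0.475, -0.0647, 0.0926]
ee_rot: [1.294, 1.151, -1.293]
ft_force: [-0.2, -0.0, 0.2]
width: 0.496
```

Call:
drive_tool([
  [[0, 0, 0], 0],
  [[0, 0, 0], 0],
  [[0, 0, 0], 0],
  [[0, 0, 0], 0],
], claw=1)

```text
clock: 73.2
ee_pos: [0.4744, -0.0646, 0.0925]
ee_rot: [1.294, 1.153, -1.295]
ft_force: [-3.3, -0.2, 5.0]
width: 0.126
```

Call:
drive_tool([
  [[0, 0, 0], 0.07],
  [[0, 0, 0], 0.07],
  [[0, 0, 0], 0.05],
  [[0, 0, 0], 0],
])

```text
clock: 73.6
ee_pos: [0.4744, -0.0646, 0.0925]
ee_rot: [1.154, 1.244, -1.155]
ft_force: [-3.9, -0.2, 5.7]
width: 0.125
```

```bash
python3 - <<'E'
from h import *
s=telemetry.observe(); R=cv2.Rodrigues(s['ee_rot'])[0]; print(np.degrees(np.arctan2(R[1,1],R[0,1])),s['wrist_torque'],s['ft_force'],s['ee_pos'])
E
```

```text
4.251742868125155 [0.13297579 0.55831597 0.00528055] [-3.94239935 -0.17138797  5.73968798] [ 0.474372   -0.06457367  0.0924768 ]
```

Handle followed freely back to released. Now clockwise 90°, pressing lightly down as the lid draws in.

Call:
drive_tool([
  [[0, 0, -0.001], -0.1],
  [[0, 0, -0.001], -0.1],
  [[0, 0, 0], -0.1],
  [[0, 0, 0], -0.1],
  [[0, 0, 0], -0.1],
  [[0, 0, 0], -0.1],
  [[0, 0, 0], -0.1],
  [[0, 0, 0], 0],
])

```text
clock: 74.4
ee_pos: [0.4745, -0.0646, 0.0923]
ee_rot: [1.654, 0.844, -1.657]
ft_force: [-8.5, 1.6, 16.8]
width: 0.126
```

```bash
cat > ang.py <<'E'
from h import *
s=telemetry.observe(); R=cv2.Rodrigues(s['ee_rot'])[0]; print(s['clock'],np.degrees(np.arctan2(R[1,1],R[0,1])).round(2),s['wrist_torque'].round(3),s['ft_force'].round(1),s['ee_pos'].round(4),s['q'].round(2),round(s['width'],3))
E
python3 ang.py
```

```text
74.4 -36.02 [ 0.224  1.316 -0.084] [-8.5  1.6 16.8] [ 0.4745 -0.0646  0.0923] [-0.28  0.08  2.06 -0.    1.01  0.35] 0.126
```

Call:
drive_tool([
  [[0, 0, 0], -0.1],
  [[0, 0, 0], -0.1],
  [[0, 0, 0], -0.1],
  [[0, 0, 0], -0.1],
  [[0, 0, 0], -0.1],
  [[0, 0, 0], -0.1],
  [[0, 0, 0], -0.1],
  [[0, 0, 0], -0.08],
  [[0, 0, 0], 0],
  [[0, 0, 0], 0],
])

```text
clock: 75.4
ee_pos: [0.4745, -0.0646, 0.0923]
ee_rot: [2.134, 0.176, -2.138]
ft_force: [-6.8, 1.5, 16.2]
width: 0.127
```

```bash
python3 ang.py
```

```text
75.4 -80.62 [ 0.235  1.352 -0.106] [-6.8  1.5 16.2] [ 0.4745 -0.0646  0.0923] [-0.28  0.08  2.06 -0.    1.01  1.13] 0.127
```

Call:
drive_tool([
  [[0, 0, 0], -0.06],
  [[0, 0, 0], -0.06],
  [[0, 0, 0], 0],
  [[0, 0, 0], 0],
])

```text
clock: 75.8
ee_pos: [0.4745, -0.0646, 0.0923]
ee_rot: [2.196, 0.051, -2.199]
ft_force: [-9.0, 1.9, 17.2]
width: 0.127
```

```bash
python3 ang.py
```

```text
75.8 -87.32 [0.321 1.254 0.628] [-9.   1.9 17.2] [ 0.4745 -0.0646  0.0923] [-0.28  0.08  2.06 -0.    1.01  1.24] 0.127
```

Call:
drive_tool([
  [[0, 0, 0], -0.05],
  [[0, 0, 0], 0],
  [[0, 0, 0], 0],
])

```text
clock: 76.1
ee_pos: [0.4745, -0.0646, 0.0924]
ee_rot: [2.219, -0.001, -2.223]
ft_force: [-7.3, 1.7, 15.4]
width: 0.132
```

```bash
python3 ang.py; python3 look.py w52 0 0 560 420 1
```

```text
76.1 -90.0 [0.404 1.245 1.294] [-7.3  1.7 15.4] [ 0.4745 -0.0646  0.0924] [-0.28  0.08  2.06 -0.    1.01  1.29] 0.132
76.15 [ 0.4745 -0.0646  0.0924] 0.127 [-7.46  2.06 16.82]
```

View pics/w52c.png

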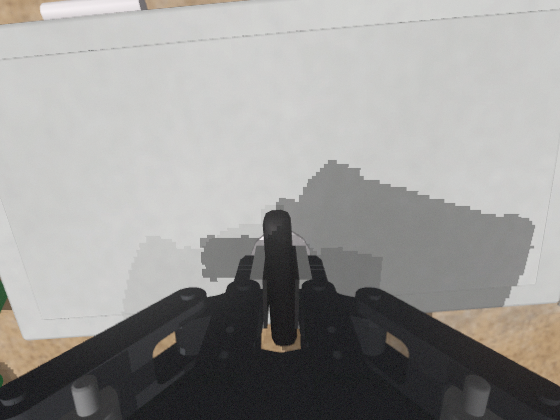

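Call:
drive_tool([
  [[0, 0, 0.001], 0.04],
  [[0, 0, 0.001], 0.03],
  [[0, 0, 0], 0],
])

```text
clock: 76.45
ee_pos: [0.4744, -0.0646, 0.0925]
ee_rot: [2.187, 0.071, -2.189]
ft_force: [-3.9, 0.1, 6.2]
width: 0.131
```

```bash
python3 ang.py
```

```text
76.45 -86.26 [0.086 0.579 0.426] [-3.9  0.1  6.2] [ 0.4744 -0.0646  0.0925] [-0.28  0.08  2.06 -0.    1.01  1.22] 0.131
```

Call:
drive_tool([
  [[0, 0, 0], 0],
  [[0, 0, 0], 0],
  [[0, 0, 0], 0],
  [[0, 0, 0], 0],
  [[0, 0, 0.02], 0],
  [[0, 0, 0.04], 0],
  [[0, 0, 0.04], 0],
  [[0, 0, 0.03], 0],
  [[0, 0, 0], 0],
  [[0, 0, 0], 0],
], claw=0)

```text
clock: 77.45
ee_pos: [0.4752, -0.0647, 0.2229]
ee_rot: [2.191, 0.07, -2.186]
ft_force: [-0.5, 0.1, 0.2]
width: 0.505
```

```bash
python3 ang.py; python3 look.py w53 0 0 560 420 1;python3 - <<'E'
from h import *
im=capture('scene'); save(im,'s53'); crop(im,215,130,385,290,4,'s53c')
E
```

```text
77.45 -86.3 [-0.05   0.002  0.01 ] [-0.5  0.1  0.2] [ 0.4752 -0.0647  0.2229] [-0.28 -0.09  1.96  0.    1.28  1.22] 0.505
77.5 [ 0.4741 -0.0644  0.2214] 0.506 [-0.23 -0.71  0.04]
```

View pics/w53c.png

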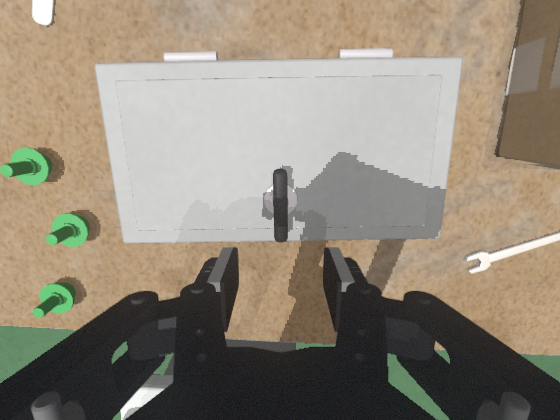

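View pics/s53c.png

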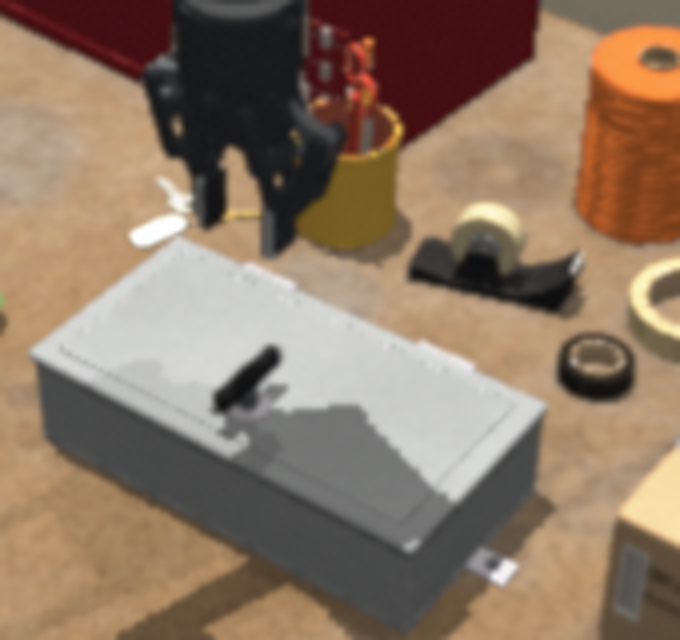

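```bash
python3 - <<'E'
from h import *
T=np.load('w53T.npy'); im=cv2.cvtColor(cv2.imread('pics/w53.png'),cv2.COLOR_BGR2RGB)
g=cv2.cvtColor(im,cv2.COLOR_RGB2GRAY); m=(g<70).astype(np.uint8); n,l,st,ce=cv2.connectedComponentsWithStats(m)
for i in range(1,n):
    if abs(ce[i][0]-280)<15 and abs(ce[i][1]-205)<20 and st[i,4]>200:
        ys,xs=np.nonzero(l==i); p=atz('wrist',np.c_[xs,ys],.115,T)[:,:2]; c=p-p.mean(0); v=np.linalg.svd(c,full_matrices=False)[2][0]
        print(st[i],'bar',np.degrees(np.arctan2(v[1],v[0]))%180)
for a,b,z in (((97,66),(460,58),.083),((123,241),(440,237),.083)):
    q=atz('wrist',[a,b],z,T); d=q[1]-q[0]; print('edge',np.degrees(np.arctan2(d[1],d[0]))%180,q.round(4).tolist())
E
```

```text
[273 182  15  60 579] bar 3.475602770555497
edge 94.84543189547227 [[0.5797, 0.0988, 0.083], [0.6056, -0.207, 0.083]]
edge 94.4546144984478 [[0.4213, 0.0883, 0.083], [0.4455, -0.2228, 0.083]]
```

```bash
python3 - <<'E'
from h import *
print(env.hand_in()); print(telemetry.observe()['clock'])
E
```

```text
the job is handed in; nothing more can be done
None
the job is handed in; nothing more can be done
```

I seated plug_51, plug_43 and plug_35 in their own cups, closed the lid and turned the T-handle to its stop. I handed the job in at about 78 s. plug_60 was not in the scene.

**Rocking:** I rocked each plug to about 10° in the order 51, 43, 35. The camera measured 9.7–11° each time. After the first rocks, plug_51 was still about 1° off upright and plug_43 about 2–3° off. I pressed both home and rocked them again in order, pressing each home before the next.

**My mistake:** After rocking plug_35, I closed the jaws while they still straddled its stem, and dragged it to a tilt of about 15°. I straightened and reseated it, then rocked and pressed it home again.

**Last checks:**
- **Plugs:** before the lid went down, all three stood upright and concentric in their cups, in both the wrist and scene views. I could not see them once it was shut.
- **Lid:** it pressed firmly on the gasket, at about 18 N.
- **T-handle:** it had already been nudged about 0.2 rad clockwise by the time the lid was shut, probably by the gripper. I turned it back to released first, then clockwise. Torque rose sharply at the end stop, and the bar now lies across the case, about 91° from released.
- **Not measured:** I did not measure directly that the lid was drawn fully tight. I take it from the handle being at its stop.
- **Other things on the bench:** I did not handle the bystanders or the green and red look-alikes. I did not measure their positions again.

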